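# Chock and load the roller magazine, then drop its gate

## Task

Make the lathe's gravity magazine ready to feed. Set the wedge chock on its sloping floor just inside the closed outlet gate, thin edge uphill; then lay in every loose roller, those on the stand and any in the catch trough, across the floor uphill of the chock, so that they rest against it or one another. Only then turn the latch knob a quarter turn clockwise so that the gate drops fully open: the chock must keep all the rollers in the magazine. Leave the gear, the tin and the tape roll alone.

Things in the scene. Friction and masses are not known exactly. Their poses are not given: they have to be found in the camera images.
- magazine: Grey open-topped box on a plywood board on legs, over the back edge of the lathe's chip tray, fixed. Origin: on the board's top, under the box's centre, 67 mm above the bench; x uphill (to the right), y across, away from the robot, z up. Box 182 x 104 mm, walls 6, rim at z 50 mm; inside x -85 to 85, y -46 to 46. Floor top at z = 21.5 mm + 0.15 x: rollers run down to -x.
- outlet (a point): On the sloping floor at the inner face of the low end wall, mid-width. There the outlet, 52 mm wide between two jambs, is closed by the gate, whose inner face is about flush with the jambs. Frame as the magazine's.
- upper_end (a point): Foot of the closed high end wall, inside, on the sloping floor, mid-width. Frame as the magazine's.
- trough (a point): In the catch trough outside the gate, mid-width, where a roller lies that has got there: its centre is then about 14 mm above this point. Trough inside x -91 to -153 mm, 92 mm wide, nearly level floor, edges about 16 mm high. Frame as the magazine's.
- gate (a joint): Steel flap 50 mm wide, 37 high, in the outlet, hinged at its foot. 0 = upright, shut; about 1.6 = fallen outward into the trough, open. A weak spring throws it open once the latch's tongue is out of its way; with the latch shut it leans on the tongue (up to 0.12).
- gate_edge (a point): Middle of the gate's upper edge.
- latch (a joint): Quarter-turn cam latch beside the gate: 0 = tongue across the gate, shut; 1.57 = tongue turned away, gate free. Grows clockwise seen from above. Stiff (0.03 N m): it stays where it is left. The gate comes free at about 1.1; the stop is at 1.57.
- latch_grip (a point): Middle of the latch's black bar knob, on its vertical axis: bar 36 mm long (this frame's y), 12 mm thick (x), 20 mm high (10 above this point, 10 below). At 0 the bar lies across the magazine (along its y). The magazine's rim is 10 mm below this point.
- chock: Dark wedge 36 mm long (x), 78 wide (y), 0.2 kg, at first on the stand. Origin: centre of its flat underside. Thin edge (3 mm) at x 18; from there a 41 degree face rises to 22 mm at x -4; block on to x -18. On it a rubber grip rib: x -18 to -4, y -16 to 16, z up to 48 mm; grip it across y. A roller resting on it has its axis 27 mm in front (x) of the origin.
- chock_edge (a point): Middle of the chock's thin edge, on its underside (x 18 mm). In the magazine the edge points uphill and the chock's back stands at or near the jambs; it stays by its weight.
- roller0: Plain turned metal cylinder, diameter 28 mm, 38 mm long, 65 g, dark centre bore. Origin: its centre; y is its axis (x and z turn as it rolls). At first it lies on the stand. Grip it by its two flat ends. On a level surface it coasts to a stop; on the magazine's floor it runs down. May be absent.
- roller1: A roller just like roller0, on the stand; may be absent.
- roller2: A roller just like roller0, on the stand; may be absent.
- roller3: A roller just like roller0, but at first in the catch trough; may be absent.
- stand: Plywood tray, 180 (x) x 108 mm (y), on a column in the chip tray, to the right of the magazine, fixed. Origin: centre of the column's foot, 6 mm above the bench. The tray's top is level, at z 124 mm, with an edge 16 mm high; inside x -85 to 85, y -49 to 49. Chock and rollers lie on it in a row along x, about 43 mm apart, in any order, their y axes roughly along its y.
- brass_gear: Brass gear, 42 mm diameter, 10 mm high, on the bench strip by the back wall; not part of the job. Origin: centre of its underside.
- tin: Round tin, 57 mm diameter, 24 mm high, on the bench strip by the back wall; not part of the job. Origin: centre of its underside.
- tape: Roll of tape, 58 mm diameter, 18 mm high, on the bench strip by the back wall; not part of the job. Origin: centre of its underside.

How it is judged:
By the outcome, as a careful person would: the job done as asked, in the order asked, and still so for the second after the job is handed in, with the robot touching nothing.
Of roller0, roller1, roller2, roller3 only 3 to 4 are there at a start; the rules pass over those that are not, and their reading is None.
At some moment in a run one of chock, roller0, roller1, roller2 may be knocked a few centimetres aside while the robot is not near it.
Once in a run the grip may slacken for a moment while it holds something.
It also fails if it takes over 200 s, if anything falls off the work surface, if the arm or the gripper's body presses on something with over 40 N, if the wrist force passes 120 N, or if a joint passes its speed limit or range.

## Robot

A 7-joint arm with a two-finger parallel gripper is mounted at the origin on a cart in front of the work surface, level with it; the furniture and walls round the work are solid. World frame = base frame: x ahead of the robot, y to its left, z up, the work surface at z = 0. Lengths are in m, angles in rad, forces in N, time in s.
With the tool pointing down it reaches from about 0.425 to 0.925 m from the base axis. Payload 6.8 kg.
Tool frame: the origin (TCP) lies between the finger pads; the fingertips stand r.tcp_to_tips ahead of it and the grasp point (between the pads) lies 3 mm ahead of it (r.tcp_to_tips is the distance from the TCP to the fingertips, in m); z points along the fingers, y is the line along which they close (so a half turn about z gives the same grasp; the last joint's range is limited). The gripper opens to 85 mm and grips with 20 to 120 N. Pads are 22 mm wide; open, the fingers measure 114 mm over their backs; the gripper's body (76 mm by 85 mm) begins 54 mm behind the grasp point. The pads swing forward as they close: fully open they stand 13 mm farther back than shut.
Start: joints at [1.013, 0.477, 0.022, 1.555, -0.011, 1.109, -0.083], TCP at [0.293, -0.608, 0.253] pointing down, gripper open.
Joint ranges: [-2.96, 2.96], [-0.34, 2.1], [-1.41, 1.46], [0.24, 2.44], [-1.37, 4.51], [0.17, 1.92], [-2.96, 2.96]. Speed limits (rad/s): [2.39, 2.39, 3.14, 3.14, 3.14, 3.14, 3.14].

## Interface

Orientations are given as a rotation vector (axis times angle).
In Python, from bench import r gives the robot as it stands. The module is installed in compiled form; this text tells all that it offers.
- The arm moves only by the tool step_arm, never from a script. Its argument "moves" is a list of rows, each an object of numbers: "rx", "ry", "rz": the turn, a rotation vector about the tool's x, y, z in degrees; "dx", "dy", "dz": the shift along the tool's x, y, z in mm; "gripper": the opening, from -1 (shut) to 1 (fully open). In form: [{"rx": .., "ry": .., "rz": .., "dx": .., "dy": .., "dz": .., "gripper": ..}, ...]. A call has 1 to 20 rows; each row shifts and turns the commanded pose from where the row before left it, along the tool's axes as they then stand; what a row does not reach is not made up. A row lasts 1/8 s, in which the tool goes at most 62.5 mm and 10.7 degrees, less where a joint would pass 70% of its speed; a pose out of reach is approached as far as the arm can. A call is refused whole if a number of a shift passes 62.5 or a number of a turn 10.7, either way. A call with a gripper value outside its range is refused whole. The fingers move at their own pace and stop on an object; "grip_force" is the grip in N (left out, the last holds). Time passes only in rows, so rows that do not move let the fingers close. It gives the time, the measured TCP pose, the force, the opening and the grip force at its end, in the units of the state.
- r.get_obs(): the state, without advancing time (a new reading comes with each control period).
- r.grab_frame(name): name is "scene" or "top" or "wrist"; returns the picture (400x640x3 uint8, blue, green, red); there is no depth.
- r.camera_info(name): a dict with "mtx" (3x3 intrinsics, pixels), "D" ([k1, k2, p1, p2, k3] as OpenCV has them; the pictures are not rectified), "rvec" (rotation vector, rad) and "tvec" (3), from world to camera coordinates, as OpenCV has them. Camera axes: x right, y down, z forward; pixel columns grow to the right and rows downward; lengths in m; the calibration is good to about 2 mm. A picture is of the moment at which its call begins: read the wrist's pose just before it. camera_info takes no time and is no camera call; for the wrist camera it gives the pose at the moment of the call.
- r.hand_in(): hands the job in; it is judged then, once.
The state is a dict: "clock": time; "joints": joint angles; "qvel": joint speeds; "tau": joint torques, N m; "tcp_pos": TCP position; "orientation": TCP orientation; "contact_force": force on the tool from outside, world axes, zero at the start; "moment": the same for the moment, N m; "grip_width": finger opening in m; "gripper_force": force on a finger pad.
Only numpy, scipy, OpenCV 4.12 (cv2) and the standard library are available. Lean on these libraries where they do the work, as an engineer would, in place of code of your own. Each camera call takes 0.05 s, during which the arm holds its last target. There are 200 camera calls.

## Working session

There is one attempt and no reset: what is moved stays moved. The work goes in short steps, Python scripts to look and compute and a tool call to move; the robot and the scene stay as the last step left them, time stands still between calls to the robot, and variables do not carry over. Pictures are saved under pics/ and viewed, at most 14 in all, crops included, and the job is handed in when it is done.

Besides the shell and the picture viewer there is one more tool, called after "Request:" by a JSON object that holds its "api" and its "payload". step_arm: Moves the arm, as the interface text tells. Its arguments: {"type":"object","properties":{"moves":{"type":"array","items":{"type":"object","properties":{"rx":{"type":"number"},"ry":{"type":"number"},"rz":{"type":"number"},"dx":{"type":"number"},"dy":{"type":"number"},"dz":{"type":"number"},"gripper":{"type":"number"}}}},"grip_force":{"type":"number"}},"required":["moves"]}

```bash
mkdir -p pics
cat > h.py <<'E'
import numpy as np, cv2
from bench import r
from scipy.spatial.transform import Rotation as R
def cam(n):
    c=r.camera_info(n); return {k:np.array(v,float) for k,v in c.items() if k in("mtx","D","rvec","tvec")}
def ray(c,uv):
    p=cv2.undistortPoints(np.array([[uv]],float),c["mtx"],c["D"]).ravel()
    M=cv2.Rodrigues(c["rvec"])[0]; o=-M.T@c["tvec"].ravel(); return o,M.T@np.r_[p,1]
def atz(c,uv,z):
    o,d=ray(c,uv); return o+d*(z-o[2])/d[2]
def proj(c,P):
    return cv2.projectPoints(np.array(P,float).reshape(-1,3),c["rvec"],c["tvec"],c["mtx"],c["D"])[0].reshape(-1,2)
def snap(n,f,crop=None,s=1):
    c=cam(n); im=r.grab_frame(n); cv2.imwrite(f"pics/full_{f}.png",im)
    if crop: im=im[crop[1]:crop[3],crop[0]:crop[2]]
    if s!=1: im=cv2.resize(im,None,fx=s,fy=s,interpolation=cv2.INTER_CUBIC)
    cv2.imwrite(f"pics/{f}.png",im); return c
def st():
    o=r.get_obs(); print("t",round(o["clock"],2),"tcp",np.round(o["tcp_pos"],4),"R\n",np.round(R.from_rotvec(o["orientation"]).as_matrix(),3),"w",round(o["grip_width"],4),"F",np.round(o["contact_force"],1))
E
python3 - <<'E'
from h import *
st(); print(r.tcp_to_tips)
for n in("scene","top"):
    c=snap(n,n+"0"); M=cv2.Rodrigues(c["rvec"])[0]; print(n,-M.T@c["tvec"].ravel(),np.round(M,2).tolist(),c["mtx"][0,0])
E
```

```text
t 0.0 tcp [ 0.2932 -0.6074  0.2523] R
 [[ 0.901  0.435 -0.001]
 [ 0.435 -0.901  0.002]
 [-0.    -0.002 -1.   ]] w 0.0855 F [ 0.1 -1.4  0.4]
0.022
scene [0.11519151 0.31033834 0.98668242] [[-0.39, -0.92, 0.01], [-0.78, 0.33, -0.53], [0.48, -0.21, -0.85]] 485.26796746305274
top [0.49900492 0.10684956 0.95594736] [[-0.03, -1.0, -0.01], [-0.99, 0.03, -0.1], [0.1, 0.01, -1.0]] 435.0088174879213
```

View pics/top0.png

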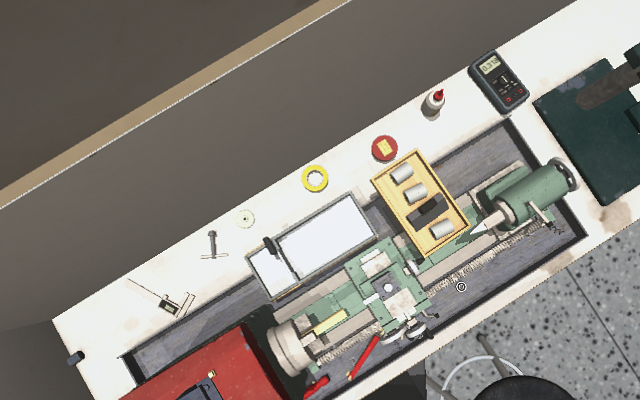

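View pics/scene0.png

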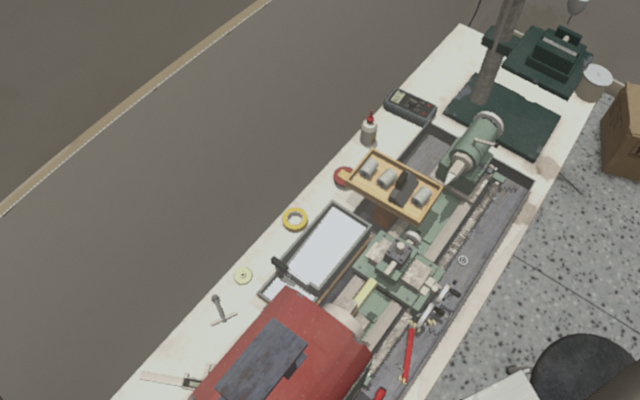

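The top view shows the stand with three light rollers at (402,172), (415,192), (441,229) and the chock at (428,209). The magazine spans roughly (250,270)-(375,215), with the latch knob near (270,245). The trough looks empty, so I'll enlarge it.

Run:
```python
import cv2
im=cv2.imread("pics/full_top0.png")[140:310,235:475]
cv2.imwrite("pics/c1.png",cv2.resize(im,None,fx=3.33,fy=3.33,interpolation=cv2.INTER_CUBIC)[:600,:800])
```

```text
(no output)
```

View pics/c1.png

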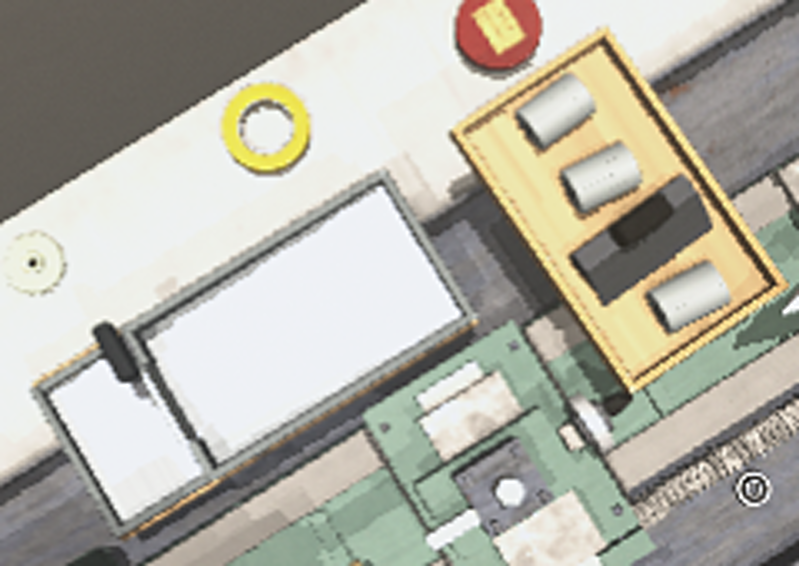

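The trough is empty, so roller3 is absent. In full-image pixels (crop/3.33 + (235,140)), I read off the tray and magazine rim corners and the object positions. Next I'll compute positions.

```bash
cat > m.py <<'E'
from h import *
from scipy.optimize import least_squares
def fit(c,px,model,z,x0):
    f=lambda p:(proj(c,[[p[0]+np.cos(p[2])*a-np.sin(p[2])*b,p[1]+np.sin(p[2])*a+np.cos(p[2])*b,z] for a,b in model])-px).ravel()
    s=least_squares(f,x0); return s.x,np.abs(s.fun).max()
E
python3 - <<'E'
from m import *
c=cam("top"); g=lambda *l: np.array(l,float)/3.33+[235,140]
for nm,uv,z in [("magHi+",(385,172),.117),("magHi-",(475,321),.117),("trough+",(36,386),.1),("trough-",(122,534),.1),("knob",(116,350),.137)]:
    print(nm,atz(c,g(uv)[0],z).round(4))
S=g((452,132),(605,30),(785,287),(633,390)); 
P=[atz(c,u,.146) for u in S]; print(np.round(P,4),[np.linalg.norm(P[i]-P[i-1]).round(4) for i in range(4)])
# magazine yaw from high end
a=atz(c,g((385,172))[0],.117);b=atz(c,g((475,321))[0],.117)
print("hi width",np.linalg.norm(a-b)); y=(a-b)/np.linalg.norm(a-b); x=np.array([y[1],-y[0],0]); print("yaw",np.degrees(np.arctan2(x[1],x[0])))
for nm,uv,z in [("r_a",(556,110),.158),("r_b",(601,178),.158),("r_c",(691,295),.158),("rib",(643,219),.178)]:
    print(nm,atz(c,g(uv)[0],z).round(4))
for n,u,v in [("rib ends",(613,236),(673,203)),("ra",(528,132),(585,92)),("rb",(573,200),(632,160)),("rc",(659,317),(724,279))]:
    p=atz(c,g(u)[0],.15);q=atz(c,g(v)[0],.15);d=q-p;print(n,np.linalg.norm(d).round(4),np.degrees(np.arctan2(d[1],d[0])).round(1))
E
```

```text
magHi+ [0.6088 0.068  0.117 ]
magHi- [0.5205 0.019  0.117 ]
trough+ [0.4902 0.2767 0.1   ]
trough- [0.403  0.2274 0.1   ]
knob [0.5095 0.2239 0.137 ]
[[ 0.6266  0.0308  0.146 ]
 [ 0.6828 -0.0585  0.146 ]
 [ 0.5336 -0.1521  0.146 ]
 [ 0.479  -0.0642  0.146 ]] [np.float64(0.1756), np.float64(0.1055), np.float64(0.176), np.float64(0.1035)]
hi width 0.10097907001484441
yaw -60.93011195909996
r_a [ 0.6354 -0.0265  0.158 ]
r_b [ 0.5965 -0.0497  0.158 ]
r_c [ 0.5303 -0.0962  0.158 ]
rib [ 0.5712 -0.0674  0.178 ]
rib ends 0.0387 -63.1
ra 0.0397 -56.6
rb 0.0404 -57.7
rc 0.0423 -61.8
```

The numbers check out: tray rim 176x105, magazine end 101 wide, roller spacing about 43 mm. The magazine origin is about (0.5205, 0.123) with yaw −61°, and the chock's thin edge points toward roller c. I'll move above the chock.

Request:
{"api": "step_arm", "payload": {"moves": [{"dz":-40},{"dx":48,"dy":-36,"dz":-4},{"dx":48,"dy":-36,"dz":-4},{"dx":48,"dy":-36,"dz":-4},{"dx":48,"dy":-36,"dz":-4},{"dx":48,"dy":-36,"dz":-4},{"dx":48,"dy":-36,"dz":-4},{"dx":48,"dy":-36,"dz":-4},{"dx":48,"dy":-36,"dz":-4},{"dx":48,"dy":-36,"dz":-4},{"dx":30,"dy":-30},{},{}], "grip_force": 60}}

```text
invalid input at $.moves[0]: expected keys rx, ry, rz, dx, dy, dz, gripper
```

Run:
```python
from m import *
st(); c=snap("wrist","w1"); M=cv2.Rodrigues(c["rvec"])[0]; print(-M.T@c["tvec"].ravel(),M.round(2).tolist())
```

```text
t 0.1 tcp [ 0.2933 -0.6074  0.2524] R
 [[ 0.901  0.435 -0.001]
 [ 0.435 -0.901  0.001]
 [-0.    -0.002 -1.   ]] w 0.0853 F [-0.1  0.1 -0.4]
[ 0.35671219 -0.57657701  0.37400555] [[0.44, -0.9, -0.0], [-0.86, -0.42, 0.28], [-0.25, -0.12, -0.96]]
```

View pics/w1.png

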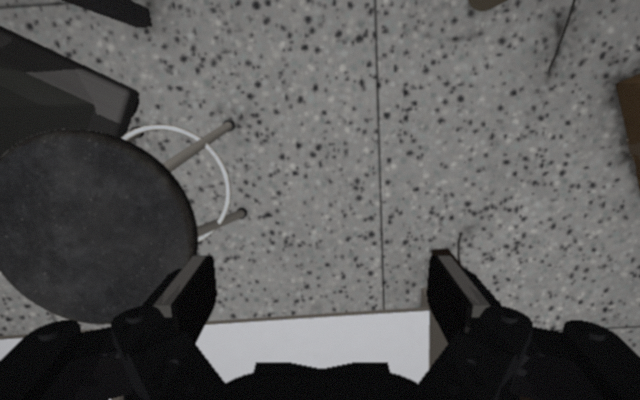

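The move was refused because every key is required, so the picture shows only the floor at the start pose, with the fingers at about (190,280) and (450,280). I'll resend it in full form.

Request:
{"api": "step_arm", "payload": {"moves": [{"rx":0,"ry":0,"rz":0,"dx":0,"dy":0,"dz":-50,"gripper":1},{"rx":0,"ry":0,"rz":0,"dx":48,"dy":-36,"dz":-4,"gripper":1},{"rx":0,"ry":0,"rz":0,"dx":48,"dy":-36,"dz":-4,"gripper":1},{"rx":0,"ry":0,"rz":0,"dx":48,"dy":-36,"dz":-4,"gripper":1},{"rx":0,"ry":0,"rz":0,"dx":48,"dy":-36,"dz":-4,"gripper":1},{"rx":0,"ry":0,"rz":0,"dx":48,"dy":-36,"dz":-4,"gripper":1},{"rx":0,"ry":0,"rz":0,"dx":48,"dy":-36,"dz":-4,"gripper":1},{"rx":0,"ry":0,"rz":0,"dx":48,"dy":-36,"dz":0,"gripper":1},{"rx":0,"ry":0,"rz":0,"dx":48,"dy":-36,"dz":0,"gripper":1},{"rx":0,"ry":0,"rz":0,"dx":48,"dy":-36,"dz":0,"gripper":1},{"rx":0,"ry":0,"rz":0,"dx":0,"dy":-36,"dz":0,"gripper":0.3},{"rx":0,"ry":0,"rz":0,"dx":0,"dy":0,"dz":0,"gripper":0.3},{"rx":0,"ry":0,"rz":0,"dx":0,"dy":0,"dz":0,"gripper":0.3}], "grip_force": 60}}

```text
clock: 1.78
tcp_pos: [0.5259, -0.0969, 0.3272]
orientation: [3.062, 0.699, -0.0]
contact_force: [-0.4, 0.2, -0.8]
grip_width: 0.0553
gripper_force: 0.0
```

Run:
```python
from m import *
st(); c=snap("wrist","w2"); print(proj(c,[[.571,-.067,.178],[.5965,-.0497,.158],[.635,-.0265,.158],[.53,-.096,.158]]).round())
```

```text
t 1.77 tcp [ 0.5259 -0.0969  0.3272] R
 [[ 0.901  0.434 -0.   ]
 [ 0.434 -0.901 -0.001]
 [-0.     0.001 -1.   ]] w 0.0553 F [-0.4  0.2 -0.8]
[[312. 118.]
 [307.  75.]
 [300.  11.]
 [323. 177.]]
```

View pics/w2.png

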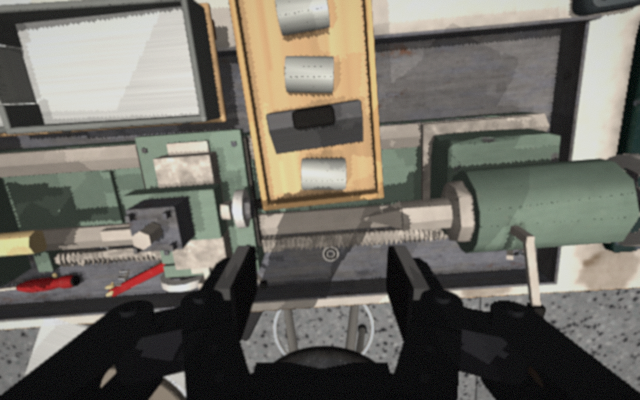

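The wrist view shows the rib top at about (314,117). The chock's front edge runs from (275,152) to (363,140) and its back top edge from (268,112) to (360,100). The rollers are at (303,15), (309,75) and (323,174). The chock is turned about 8° relative to the tool.

Run:
```python
from m import *
c=cam("wrist")
def seg(n,u,v,z):
    p=atz(c,u,z);q=atz(c,v,z);d=q-p;print(n,((p+q)/2).round(4),np.linalg.norm(d).round(4),np.degrees(np.arctan2(d[1],d[0])).round(1))
seg("front",(275,152),(363,140),.133); seg("back",(268,112),(360,100),.152); seg("rib",(294,120),(335,115),.178)
seg("ra",(277,16),(329,14),.158);seg("rb",(286,77),(332,74),.158);seg("rc",(302,176),(346,172),.158)
P=atz(c,(314,117),.178);print(P)
seg("magHi",(188,0),(217,125),.117)
```

```text
front [ 0.5483 -0.0835  0.133 ] 0.0787 -56.5
back [ 0.5781 -0.065   0.152 ] 0.0749 -57.1
rib [ 0.5719 -0.0691  0.178 ] 0.0307 -57.5
ra [ 0.6334 -0.03    0.158 ] 0.0384 -62.3
rb [ 0.5973 -0.0519  0.158 ] 0.0356 -60.7
rc [ 0.5324 -0.0961  0.158 ] 0.0369 -59.0
[ 0.57205336 -0.06858335  0.178     ]
magHi [0.5656 0.0366 0.117 ] 0.1028 -145.7
```

Request:
{"api": "step_arm", "payload": {"moves": [{"rx":0,"ry":0,"rz":-7,"dx":0,"dy":0,"dz":0,"gripper":0.3},{"rx":0,"ry":0,"rz":0,"dx":50.5,"dy":1,"dz":0,"gripper":0.3},{"rx":0,"ry":0,"rz":0,"dx":0,"dy":0,"dz":50,"gripper":0.3},{"rx":0,"ry":0,"rz":0,"dx":0,"dy":0,"dz":40,"gripper":0.3},{"rx":0,"ry":0,"rz":0,"dx":0,"dy":0,"dz":0,"gripper":0.3},{"rx":0,"ry":0,"rz":0,"dx":0,"dy":0,"dz":0,"gripper":0.3}], "grip_force": 60}}

```text
clock: 2.58
tcp_pos: [0.57, -0.0703, 0.2388]
orientation: [3.014, 0.884, 0.003]
contact_force: [0.8, -0.7, 0.8]
grip_width: 0.0556
gripper_force: 0.0
```

Run:
```python
from m import *
st(); c=snap("wrist","w3",(160,150,480,400),2.4); print(r.tcp_to_tips, proj(c,[[.572,-.0686,.178]]).round())
```

```text
t 2.58 tcp [ 0.57   -0.0703  0.2388] R
 [[ 0.842  0.54   0.002]
 [ 0.54  -0.842 -0.   ]
 [ 0.002  0.001 -1.   ]] w 0.0556 F [ 0.8 -0.7  0.8]
0.022 [[321. 224.]]
```

View pics/w3.png

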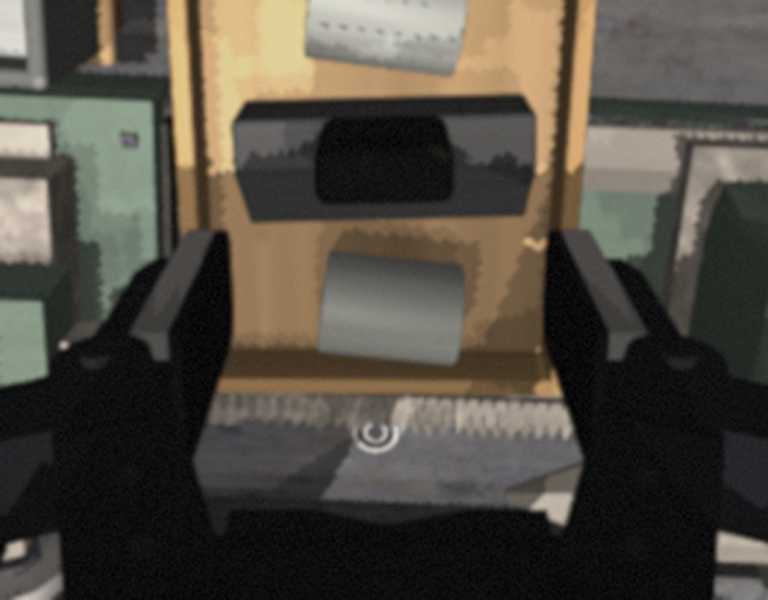

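The rib is centred at full-image column 320, with the chock's back edge parallel to the fingers within about 1°. I'll descend, grip and lift slightly.

Request:
{"api": "step_arm", "payload": {"moves": [{"rx":0,"ry":0,"rz":0,"dx":-1,"dy":0,"dz":45,"gripper":0.3},{"rx":0,"ry":0,"rz":0,"dx":0,"dy":0,"dz":16,"gripper":0.3},{"rx":0,"ry":0,"rz":0,"dx":0,"dy":0,"dz":0,"gripper":-1},{"rx":0,"ry":0,"rz":0,"dx":0,"dy":0,"dz":0,"gripper":-1},{"rx":0,"ry":0,"rz":0,"dx":0,"dy":0,"dz":0,"gripper":-1},{"rx":0,"ry":0,"rz":0,"dx":0,"dy":0,"dz":0,"gripper":-1},{"rx":0,"ry":0,"rz":0,"dx":0,"dy":0,"dz":-20,"gripper":-1},{"rx":0,"ry":0,"rz":0,"dx":0,"dy":0,"dz":-50,"gripper":-1},{"rx":0,"ry":0,"rz":0,"dx":0,"dy":0,"dz":0,"gripper":-1}], "grip_force": 80}}

```text
clock: 3.75
tcp_pos: [0.5705, -0.0698, 0.2503]
orientation: [3.011, 0.885, 0.011]
contact_force: [1.5, 0.1, -3.0]
grip_width: 0.0305
gripper_force: 79.6
```

Request:
{"api": "step_arm", "payload": {"moves": [{"rx":0,"ry":0,"rz":-9.6,"dx":0,"dy":0,"dz":-5,"gripper":-1},{"rx":0,"ry":0,"rz":-9.6,"dx":0,"dy":0,"dz":-5,"gripper":-1},{"rx":0,"ry":0,"rz":-9.6,"dx":0,"dy":0,"dz":0,"gripper":-1},{"rx":0,"ry":0,"rz":-9.6,"dx":0,"dy":0,"dz":0,"gripper":-1},{"rx":0,"ry":0,"rz":-9.6,"dx":0,"dy":0,"dz":0,"gripper":-1},{"rx":0,"ry":0,"rz":-9.6,"dx":0,"dy":0,"dz":0,"gripper":-1},{"rx":0,"ry":0,"rz":-9.6,"dx":0,"dy":0,"dz":0,"gripper":-1},{"rx":0,"ry":0,"rz":-9.6,"dx":0,"dy":0,"dz":0,"gripper":-1},{"rx":0,"ry":0,"rz":-9.6,"dx":0,"dy":0,"dz":0,"gripper":-1},{"rx":0,"ry":0,"rz":0,"dx":46,"dy":10,"dz":0,"gripper":-1},{"rx":0,"ry":0,"rz":0,"dx":46,"dy":10,"dz":0,"gripper":-1},{"rx":0,"ry":0,"rz":0,"dx":46,"dy":10,"dz":0,"gripper":-1},{"rx":0,"ry":0,"rz":0,"dx":46,"dy":10,"dz":0,"gripper":-1},{"rx":0,"ry":0,"rz":0,"dx":46,"dy":10,"dz":0,"gripper":-1},{"rx":0,"ry":0,"rz":0,"dx":0,"dy":0,"dz":0,"gripper":-1},{"rx":0,"ry":0,"rz":0,"dx":0,"dy":0,"dz":0,"gripper":-1}], "grip_force": 80}}

```text
clock: 5.75
tcp_pos: [0.4994, 0.1546, 0.2555]
orientation: [-1.59, -2.709, 0.002]
contact_force: [0.5, -1.0, -1.5]
grip_width: 0.0302
gripper_force: 79.5
```

Run:
```python
from m import *
st(); c=snap("wrist","w4",s=1.25)
def mag(x,y,z): 
    t=np.radians(-60.8); return [.5205+np.cos(t)*x-np.sin(t)*y,.123+np.sin(t)*x+np.cos(t)*y,z+.067]
print((1.25*proj(c,[mag(-.094,.039,.07),mag(-.085,.046,.05),mag(-.085,-.046,.05),mag(-.153,.046,.02),mag(-.153,-.046,.02)])).round())
```

```text
t 5.75 tcp [0.4994 0.1546 0.2555] R
 [[-0.488  0.873 -0.001]
 [ 0.873  0.488 -0.001]
 [-0.    -0.001 -1.   ]] w 0.0302 F [ 0.5 -1.  -1.5]
[[482. 147.]
 [487. 161.]
 [327. 160.]
 [484.  40.]
 [330.  40.]]
```

View pics/w4.png

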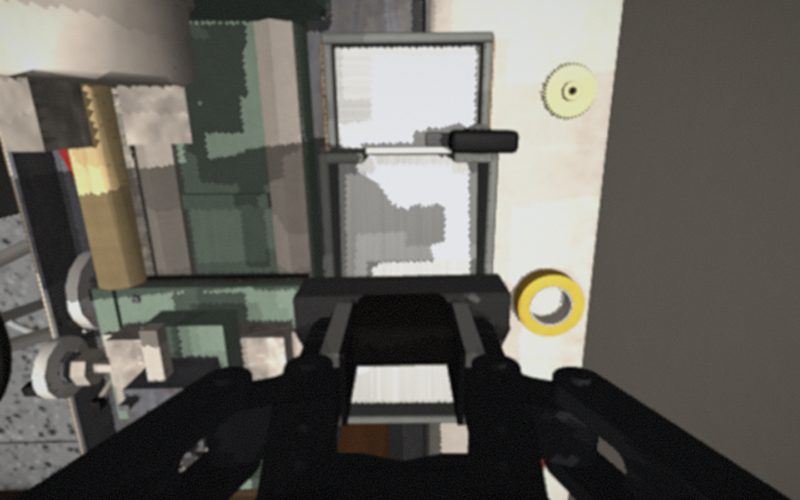

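The wrist view shows the magazine aligned with the tool: rim sides at columns 322 and 497, jamb line near row 158, knob at (485,141). That agrees with my estimate within about 1.5 mm. I'll shift over the outlet end, tilt to match the slope and descend partway.

Request:
{"api": "step_arm", "payload": {"moves": [{"rx":0,"ry":0,"rz":0,"dx":33,"dy":4,"dz":0,"gripper":-1},{"rx":0,"ry":-8.5,"rz":0,"dx":0,"dy":0,"dz":0,"gripper":-1},{"rx":0,"ry":0,"rz":0,"dx":8,"dy":0,"dz":54,"gripper":-1},{"rx":0,"ry":0,"rz":0,"dx":0,"dy":0,"dz":0,"gripper":-1},{"rx":0,"ry":0,"rz":0,"dx":0,"dy":0,"dz":0,"gripper":-1}], "grip_force": 80}}

```text
clock: 6.42
tcp_pos: [0.4881, 0.1851, 0.2026]
orientation: [1.527, 2.595, -0.113]
contact_force: [-0.3, 0.5, -1.6]
grip_width: 0.0301
gripper_force: 82.5
```

```bash
cat >> m.py <<'E'
T=np.radians(-60.8); O=np.array([.5218,.1237,.067]); MX=np.array([np.cos(T),np.sin(T),0]); MY=np.array([-np.sin(T),np.cos(T),0])
def mag(x,y,z): return O+MX*x+MY*y+np.array([0,0,z])
def inmag(P): d=np.array(P)-O; return np.round([1e3*d@MX,1e3*d@MY,1e3*d[2]],1)
E
python3 - <<'E'
from m import *
st(); print(inmag(r.get_obs()["tcp_pos"])); c=snap("wrist","w5",s=1.25)
print((1.25*proj(c,[mag(-.085,.046,.05),mag(-.085,-.046,.05),mag(-.091,.052,.05),mag(-.091,-.052,.05)])).round())
E
```

```text
t 6.42 tcp [0.4881 0.1851 0.2026] R
 [[-0.48   0.874  0.072]
 [ 0.865  0.486 -0.129]
 [-0.148  0.    -0.989]] w 0.0301 F [-0.3  0.5 -1.6]
[-70.1   0.5 135.6]
[[498. 214.]
 [301. 214.]
 [513. 202.]
 [287. 202.]]
```

View pics/w5.png

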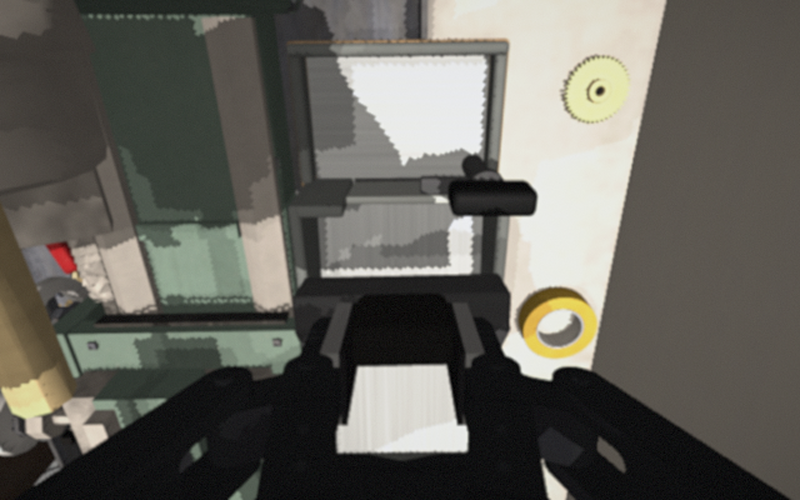

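The picture shows the jambs' inner edge at row 214, as predicted. The rim sides at 288 and 507 put the box about 1 mm to the −y side. The chock is clear of the walls, so I'll lower it.

Request:
{"api": "step_arm", "payload": {"moves": [{"rx":0,"ry":0,"rz":0,"dx":5,"dy":-1,"dz":35,"gripper":-1},{"rx":0,"ry":0,"rz":0,"dx":3.5,"dy":0,"dz":25,"gripper":-1},{"rx":0,"ry":0,"rz":0,"dx":1.5,"dy":0,"dz":9,"gripper":-1},{"rx":0,"ry":0,"rz":0,"dx":0,"dy":0,"dz":3,"gripper":-1},{"rx":0,"ry":0,"rz":0,"dx":0,"dy":0,"dz":0,"gripper":-1}], "grip_force": 80}}

```text
clock: 7.1
tcp_pos: [0.4875, 0.1851, 0.1301]
orientation: [1.525, 2.596, -0.111]
contact_force: [0.4, -0.6, -1.5]
grip_width: 0.0301
gripper_force: 82.8
```

Run:
```python
from m import *
st(); print(inmag(r.get_obs()["tcp_pos"]))
```

```text
t 7.1 tcp [0.4875 0.1851 0.1301] R
 [[-0.481  0.873  0.074]
 [ 0.864  0.487 -0.128]
 [-0.148  0.002 -0.989]] w 0.0301 F [ 0.4 -0.6 -1.5]
[-70.4  -0.   63.1]
```

Request:
{"api": "step_arm", "payload": {"moves": [{"rx":0,"ry":0,"rz":0,"dx":0,"dy":0,"dz":2,"gripper":-1},{"rx":0,"ry":0,"rz":0,"dx":0,"dy":0,"dz":1.5,"gripper":-1},{"rx":0,"ry":0,"rz":0,"dx":0,"dy":0,"dz":0,"gripper":-1}], "grip_force": 80}}

```text
clock: 7.48
tcp_pos: [0.4872, 0.1845, 0.126]
orientation: [1.524, 2.597, -0.113]
contact_force: [-0.7, -1.4, 2.3]
grip_width: 0.0305
gripper_force: 83.0
```

Contact is felt. I'll open a little, shift the grip 5 mm uphill on the rib, then re-grip and slide the chock down toward the jambs.

Request:
{"api": "step_arm", "payload": {"moves": [{"rx":0,"ry":0,"rz":0,"dx":0,"dy":0,"dz":0,"gripper":0},{"rx":0,"ry":0,"rz":0,"dx":0,"dy":0,"dz":0,"gripper":0},{"rx":0,"ry":0,"rz":0,"dx":-5,"dy":0,"dz":-1,"gripper":0},{"rx":0,"ry":0,"rz":0,"dx":0,"dy":0,"dz":0,"gripper":-1},{"rx":0,"ry":0,"rz":0,"dx":0,"dy":0,"dz":0,"gripper":-1},{"rx":0,"ry":0,"rz":0,"dx":0,"dy":0,"dz":0,"gripper":-1},{"rx":0,"ry":0,"rz":0,"dx":2,"dy":0,"dz":0,"gripper":-1},{"rx":0,"ry":0,"rz":0,"dx":2,"dy":0,"dz":0,"gripper":-1},{"rx":0,"ry":0,"rz":0,"dx":2,"dy":0,"dz":0,"gripper":-1},{"rx":0,"ry":0,"rz":0,"dx":0,"dy":0,"dz":0,"gripper":-1}], "grip_force": 30}}

```text
clock: 8.72
tcp_pos: [0.4867, 0.1851, 0.1267]
orientation: [1.525, 2.596, -0.114]
contact_force: [0.5, -2.4, 6.2]
grip_width: 0.0312
gripper_force: 30.6
```

Run:
```python
from m import *
st(); print(inmag(r.get_obs()["tcp_pos"]))
```

```text
t 8.72 tcp [0.4867 0.1851 0.1267] R
 [[-0.482  0.873  0.073]
 [ 0.864  0.487 -0.13 ]
 [-0.149  0.    -0.989]] w 0.0312 F [ 0.5 -2.4  6.2]
[-70.8  -0.7  59.7]
```

Request:
{"api": "step_arm", "payload": {"moves": [{"rx":0,"ry":0,"rz":0,"dx":1.5,"dy":0,"dz":0,"gripper":-1},{"rx":0,"ry":0,"rz":0,"dx":1.5,"dy":0,"dz":0,"gripper":-1},{"rx":0,"ry":0,"rz":0,"dx":0,"dy":0,"dz":0,"gripper":-1}], "grip_force": 30}}

```text
clock: 9.1
tcp_pos: [0.4864, 0.1856, 0.1267]
orientation: [1.526, 2.592, -0.117]
contact_force: [3.0, -7.8, 8.0]
grip_width: 0.0311
gripper_force: 30.9
```

Resistance of about 8 N along the slope means something has reached the end wall. I'll release, back off uphill, rise and look.

Request:
{"api": "step_arm", "payload": {"moves": [{"rx":0,"ry":0,"rz":0,"dx":-2,"dy":0,"dz":0,"gripper":-1},{"rx":0,"ry":0,"rz":0,"dx":0,"dy":0,"dz":0,"gripper":0},{"rx":0,"ry":0,"rz":0,"dx":0,"dy":0,"dz":0,"gripper":0},{"rx":0,"ry":0,"rz":0,"dx":-2,"dy":0,"dz":-20,"gripper":0},{"rx":0,"ry":0,"rz":0,"dx":-10,"dy":0,"dz":-60,"gripper":0},{"rx":0,"ry":8.5,"rz":0,"dx":-30,"dy":0,"dz":-30,"gripper":0},{"rx":0,"ry":0,"rz":0,"dx":-60,"dy":0,"dz":0,"gripper":0},{"rx":0,"ry":0,"rz":0,"dx":0,"dy":0,"dz":0,"gripper":0},{"rx":0,"ry":0,"rz":0,"dx":0,"dy":0,"dz":0,"gripper":0}], "grip_force": 60}}

```text
clock: 10.22
tcp_pos: [0.5272, 0.1124, 0.242]
orientation: [-1.59, -2.709, -0.001]
contact_force: [-0.7, 1.1, 0.8]
grip_width: 0.0426
gripper_force: 0.0
```

Run:
```python
from m import *
st(); c=snap("wrist","w6"); im=cv2.imread("pics/full_w6.png"); p=proj(c,[mag(-.06,0,.02)])[0].astype(int); print(p)
x0,y0=max(0,p[0]-130),max(0,p[1]-100); print(x0,y0); cv2.imwrite("pics/w6c.png",cv2.resize(im[y0:y0+200,x0:x0+260],None,fx=3,fy=3,interpolation=cv2.INTER_CUBIC))
c=snap("top","t6"); print(proj(c,[[.597,-.052,.158]]))
```

```text
t 10.22 tcp [0.5272 0.1124 0.242 ] R
 [[-0.488  0.873  0.   ]
 [ 0.873  0.488  0.001]
 [ 0.001  0.001 -1.   ]] w 0.0426 F [-0.7  1.1  0.8]
[322  91]
192 0
[[416.69150128 193.17497014]]
```

View pics/w6c.png

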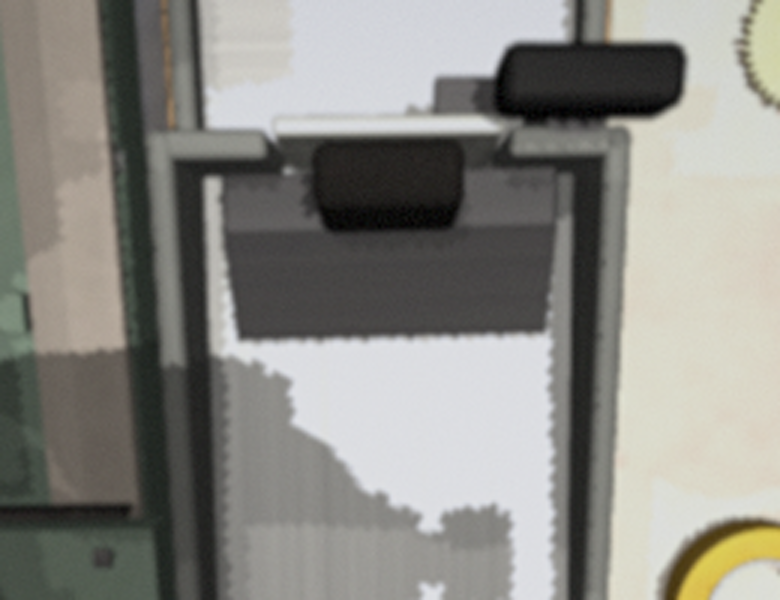

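The chock sits square just inside the jambs, its back against them, with its thin edge facing uphill at crop row ~335. Next I'll detect the rollers by image code in the tray and confirm the chock's position.

```bash
cat >> m.py <<'E'
TRAY=[(.6266,.0308),(.6828,-.0585),(.5336,-.1521),(.479,-.0642)]
def rollers(c,im,z=.150):
    poly=np.array([p for p in TRAY]); ctr=poly.mean(0); poly=ctr+(poly-ctr)*.93
    m=np.zeros(im.shape[:2],np.uint8); cv2.fillPoly(m,[proj(c,np.c_[poly,[.135]*4]).astype(np.int32)],255)
    h=cv2.cvtColor(im,cv2.COLOR_BGR2HSV); b=((h[...,1]<60)&(h[...,2]>90)).astype(np.uint8)*255&m
    b=cv2.morphologyEx(b,cv2.MORPH_OPEN,np.ones((3,3)))
    out=[]
    for k in cv2.findContours(b,cv2.RETR_EXTERNAL,cv2.CHAIN_APPROX_NONE)[0]:
        if cv2.contourArea(k)<80: continue
        W=np.array([atz(c,q,z)[:2] for q in k.reshape(-1,2)])*1000
        (cx,cy),(w,hh),a=cv2.minAreaRect(W.astype(np.float32))
        ang=a if w>hh else a+90
        out.append((round(cx,1),round(cy,1),round(max(w,hh),1),round(min(w,hh),1),round((ang+90)%180-90,1)))
    return sorted(out)
E
python3 - <<'E'
from m import *
c=cam("top")
for f in("top0","t6"): print(rollers(c,cv2.imread(f"pics/full_{f}.png")))
w=cam("wrist")
for u in((272,113),(374.3,110.3)): print(inmag(atz(w,u,.067+.0145+.003)))
E
```

```text
[(531.3, -98.2, 39.1, 27.1, -63.7), (599.3, -52.3, 41.4, 26.7, -65.2), (638.5, -28.6, 39.8, 26.7, -54.7)]
[(531.3, -98.2, 39.1, 27.1, -63.7), (599.5, -52.7, 40.6, 26.7, -65.2), (638.7, -28.9, 39.6, 26.7, -54.9)]
[-45.7 -38.2  17.5]
[-48.   39.6  17.5]
```

Request:
{"api": "step_arm", "payload": {"moves": [{"rx":0,"ry":0,"rz":0,"dx":-44,"dy":-7,"dz":-4,"gripper":0.3},{"rx":0,"ry":0,"rz":0,"dx":-44,"dy":-7,"dz":-4,"gripper":0.3},{"rx":0,"ry":0,"rz":0,"dx":-44,"dy":-7,"dz":0,"gripper":0.3},{"rx":0,"ry":0,"rz":0,"dx":-44,"dy":-7,"dz":0,"gripper":0.3},{"rx":0,"ry":0,"rz":10,"dx":0,"dy":0,"dz":0,"gripper":0.3},{"rx":0,"ry":0,"rz":10,"dx":0,"dy":0,"dz":0,"gripper":0.3},{"rx":0,"ry":0,"rz":10,"dx":0,"dy":0,"dz":0,"gripper":0.3},{"rx":0,"ry":0,"rz":10,"dx":0,"dy":0,"dz":0,"gripper":0.3},{"rx":0,"ry":0,"rz":10,"dx":0,"dy":0,"dz":0,"gripper":0.3},{"rx":0,"ry":0,"rz":10,"dx":0,"dy":0,"dz":0,"gripper":0.3},{"rx":0,"ry":0,"rz":10,"dx":0,"dy":0,"dz":0,"gripper":0.3},{"rx":0,"ry":0,"rz":10,"dx":0,"dy":0,"dz":0,"gripper":0.3},{"rx":0,"ry":0,"rz":10,"dx":0,"dy":0,"dz":0,"gripper":0.3},{"rx":0,"ry":0,"rz":0,"dx":0,"dy":0,"dz":0,"gripper":0.3},{"rx":0,"ry":0,"rz":0,"dx":0,"dy":0,"dz":0,"gripper":0.3}], "grip_force": 60}}

```text
clock: 12.2
tcp_pos: [0.5887, -0.0544, 0.2493]
orientation: [-3.038, -0.799, 0.0]
contact_force: [0.5, -0.3, 1.0]
grip_width: 0.0554
gripper_force: 0.0
```

Run:
```python
from m import *
st(); c=snap("wrist","w7",(150,100,480,350),2.4); print(rollers(c,cv2.imread("pics/full_w7.png")))
```

```text
t 12.2 tcp [ 0.5887 -0.0544  0.2493] R
 [[ 0.871  0.492 -0.   ]
 [ 0.492 -0.871  0.   ]
 [ 0.    -0.    -1.   ]] w 0.0554 F [ 0.5 -0.3  1. ]
[(529.7, -97.1, 39.1, 20.0, -60.4), (599.8, -50.4, 39.5, 25.1, -67.2), (637.5, -26.5, 39.3, 26.4, -55.6)]
```

View pics/w7.png

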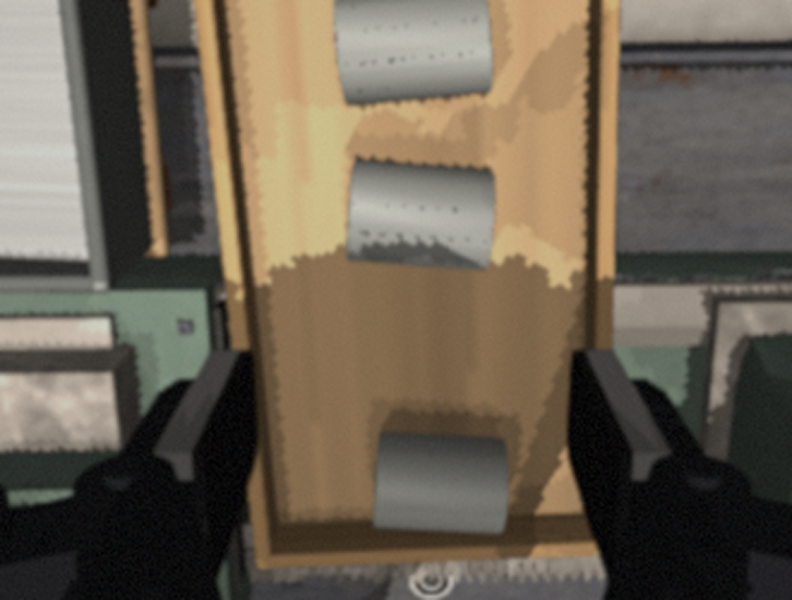

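The middle roller is centred at crop (421,213) and turned about 4° clockwise from the tool. Other items are undisturbed. I'll grasp it.

Request:
{"api": "step_arm", "payload": {"moves": [{"rx":0,"ry":0,"rz":4,"dx":0,"dy":0,"dz":0,"gripper":0.3},{"rx":0,"ry":0,"rz":0,"dx":10.5,"dy":1.4,"dz":40,"gripper":0.3},{"rx":0,"ry":0,"rz":0,"dx":0,"dy":0,"dz":40,"gripper":0.3},{"rx":0,"ry":0,"rz":0,"dx":0,"dy":0,"dz":14,"gripper":0.3},{"rx":0,"ry":0,"rz":0,"dx":0,"dy":0,"dz":0,"gripper":0.3},{"rx":0,"ry":0,"rz":0,"dx":0,"dy":0,"dz":0,"gripper":-1},{"rx":0,"ry":0,"rz":0,"dx":0,"dy":0,"dz":0,"gripper":-1},{"rx":0,"ry":0,"rz":0,"dx":0,"dy":0,"dz":0,"gripper":-1},{"rx":0,"ry":0,"rz":0,"dx":0,"dy":0,"dz":0,"gripper":-1},{"rx":0,"ry":0,"rz":0,"dx":0,"dy":0,"dz":-30,"gripper":-1},{"rx":0,"ry":0,"rz":0,"dx":0,"dy":0,"dz":-50,"gripper":-1},{"rx":0,"ry":0,"rz":0,"dx":0,"dy":0,"dz":0,"gripper":-1}], "grip_force": 80}}

```text
clock: 13.75
tcp_pos: [0.6015, -0.0522, 0.2401]
orientation: [3.064, 0.684, 0.013]
contact_force: [0.6, -0.1, -2.2]
grip_width: 0.0368
gripper_force: 80.0
```

Request:
{"api": "step_arm", "payload": {"moves": [{"rx":0,"ry":0,"rz":-10.4,"dx":0,"dy":0,"dz":-5,"gripper":-1},{"rx":0,"ry":0,"rz":-10.4,"dx":0,"dy":0,"dz":0,"gripper":-1},{"rx":0,"ry":0,"rz":-10.4,"dx":0,"dy":0,"dz":0,"gripper":-1},{"rx":0,"ry":0,"rz":-10.4,"dx":0,"dy":0,"dz":0,"gripper":-1},{"rx":0,"ry":0,"rz":-10.4,"dx":0,"dy":0,"dz":0,"gripper":-1},{"rx":0,"ry":0,"rz":-10.4,"dx":0,"dy":0,"dz":0,"gripper":-1},{"rx":0,"ry":0,"rz":-10.4,"dx":0,"dy":0,"dz":0,"gripper":-1},{"rx":0,"ry":0,"rz":-10.4,"dx":0,"dy":0,"dz":0,"gripper":-1},{"rx":0,"ry":0,"rz":-10.4,"dx":0,"dy":0,"dz":0,"gripper":-1},{"rx":0,"ry":0,"rz":0,"dx":45,"dy":3.3,"dz":0,"gripper":-1},{"rx":0,"ry":0,"rz":0,"dx":45,"dy":3.3,"dz":0,"gripper":-1},{"rx":0,"ry":0,"rz":0,"dx":45,"dy":3.3,"dz":0,"gripper":-1},{"rx":0,"ry":0,"rz":0,"dx":45,"dy":3.3,"dz":0,"gripper":-1},{"rx":0,"ry":0,"rz":0,"dx":45,"dy":3.3,"dz":0,"gripper":-1},{"rx":0,"ry":0,"rz":0,"dx":0,"dy":0,"dz":0,"gripper":-1},{"rx":0,"ry":0,"rz":0,"dx":0,"dy":0,"dz":0,"gripper":-1}], "grip_force": 80}}

```text
clock: 15.75
tcp_pos: [0.505, 0.1521, 0.2398]
orientation: [1.6, 2.704, -0.001]
contact_force: [-0.0, -1.6, -2.1]
grip_width: 0.0362
gripper_force: 80.0
```

Run:
```python
from m import *
st(); print(inmag(r.get_obs()["tcp_pos"]))
```

```text
t 15.75 tcp [0.505  0.1521 0.2398] R
 [[-0.481  0.877 -0.   ]
 [ 0.877  0.481 -0.001]
 [-0.001 -0.001 -1.   ]] w 0.0362 F [-0.  -1.6 -2.1]
[-33.   -0.8 172.8]
```

Request:
{"api": "step_arm", "payload": {"moves": [{"rx":0,"ry":0,"rz":0,"dx":0,"dy":0,"dz":55,"gripper":-1},{"rx":0,"ry":0,"rz":0,"dx":0,"dy":0,"dz":50,"gripper":-1},{"rx":0,"ry":0,"rz":0,"dx":0,"dy":0,"dz":18,"gripper":-1},{"rx":0,"ry":0,"rz":0,"dx":0,"dy":0,"dz":3,"gripper":-1},{"rx":0,"ry":0,"rz":0,"dx":0,"dy":0,"dz":2,"gripper":-1},{"rx":0,"ry":0,"rz":0,"dx":0,"dy":0,"dz":0,"gripper":-1}], "grip_force": 80}}

```text
clock: 16.5
tcp_pos: [0.5061, 0.1531, 0.1136]
orientation: [1.599, 2.702, 0.003]
contact_force: [0.1, 0.0, -0.7]
grip_width: 0.0363
gripper_force: 80.2
```

Request:
{"api": "step_arm", "payload": {"moves": [{"rx":0,"ry":0,"rz":0,"dx":0,"dy":0,"dz":2,"gripper":-1},{"rx":0,"ry":0,"rz":0,"dx":0,"dy":0,"dz":0,"gripper":-1},{"rx":0,"ry":0,"rz":0,"dx":0,"dy":0,"dz":0,"gripper":0.15},{"rx":0,"ry":0,"rz":0,"dx":0,"dy":0,"dz":0,"gripper":0.15},{"rx":0,"ry":0,"rz":0,"dx":0,"dy":0,"dz":0,"gripper":0.15},{"rx":0,"ry":0,"rz":0,"dx":0,"dy":0,"dz":0,"gripper":0.15},{"rx":0,"ry":0,"rz":0,"dx":0,"dy":0,"dz":-40,"gripper":0.15},{"rx":0,"ry":0,"rz":0,"dx":0,"dy":0,"dz":-50,"gripper":0.15},{"rx":0,"ry":0,"rz":0,"dx":-40,"dy":0,"dz":-45,"gripper":0.15},{"rx":0,"ry":0,"rz":0,"dx":0,"dy":0,"dz":0,"gripper":0.15},{"rx":0,"ry":0,"rz":0,"dx":0,"dy":0,"dz":0,"gripper":0.15}], "grip_force": 60}}

```text
clock: 17.88
tcp_pos: [0.5238, 0.1177, 0.2448]
orientation: [-1.6, -2.703, 0.001]
contact_force: [-0.4, 0.0, -0.2]
grip_width: 0.0492
gripper_force: 0.0
```

Run:
```python
from m import *
st(); c=snap("wrist","w8"); im=cv2.imread("pics/full_w8.png"); p=proj(c,[mag(-.045,0,.02)])[0].astype(int)
x0,y0=max(0,p[0]-120),max(0,p[1]-90); print(x0,y0); cv2.imwrite("pics/w8c.png",cv2.resize(im[y0:y0+180,x0:x0+240],None,fx=3,fy=3,interpolation=cv2.INTER_CUBIC))
print(3*(proj(c,[mag(-.0404,0,.030),mag(-.0404,.019,.030),mag(-.0404,-.019,.030)])-[x0,y0]))
c=snap("top","t8"); print(rollers(c,cv2.imread("pics/full_t8.png")))
```

```text
t 17.88 tcp [0.5238 0.1177 0.2448] R
 [[-0.481  0.877 -0.001]
 [ 0.877  0.481 -0.   ]
 [ 0.    -0.001 -1.   ]] w 0.0492 F [-0.4  0.  -0.2]
202 30
[[361.07645941 294.35055696]
 [437.60261383 293.80326167]
 [284.57872146 294.85369872]]
[(531.3, -98.3, 39.1, 27.1, -63.6), (638.7, -28.9, 39.6, 26.7, -54.9)]
```

View pics/w8c.png

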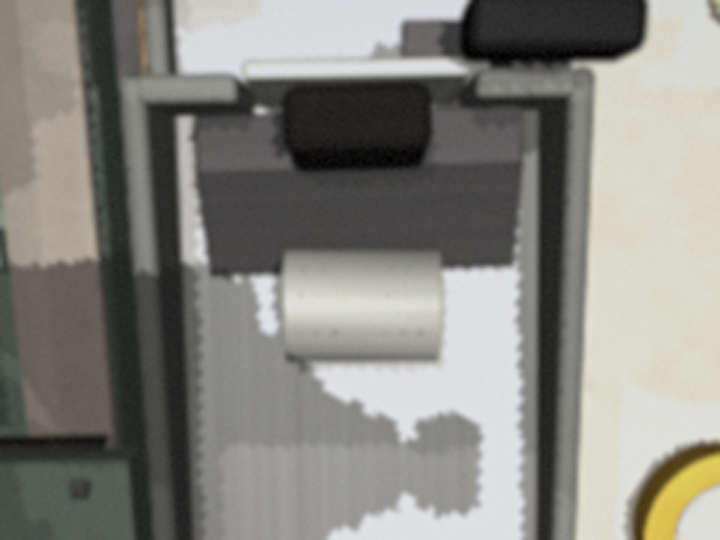

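The roller rests across the floor against the chock face, centred at crop (363,305). The two remaining rollers are unmoved. Next is the far roller.

Request:
{"api": "step_arm", "payload": {"moves": [{"rx":0,"ry":0,"rz":0,"dx":-45.6,"dy":5.3,"dz":0,"gripper":0.3},{"rx":0,"ry":0,"rz":0,"dx":-45.6,"dy":5.3,"dz":0,"gripper":0.3},{"rx":0,"ry":0,"rz":0,"dx":-45.6,"dy":5.3,"dz":0,"gripper":0.3},{"rx":0,"ry":0,"rz":0,"dx":-45.6,"dy":5.3,"dz":0,"gripper":0.3},{"rx":0,"ry":0,"rz":10.5,"dx":0,"dy":0,"dz":0,"gripper":0.3},{"rx":0,"ry":0,"rz":10.5,"dx":0,"dy":0,"dz":0,"gripper":0.3},{"rx":0,"ry":0,"rz":10.5,"dx":0,"dy":0,"dz":0,"gripper":0.3},{"rx":0,"ry":0,"rz":10.5,"dx":0,"dy":0,"dz":0,"gripper":0.3},{"rx":0,"ry":0,"rz":10.5,"dx":0,"dy":0,"dz":0,"gripper":0.3},{"rx":0,"ry":0,"rz":10.5,"dx":0,"dy":0,"dz":0,"gripper":0.3},{"rx":0,"ry":0,"rz":10.5,"dx":0,"dy":0,"dz":0,"gripper":0.3},{"rx":0,"ry":0,"rz":10.5,"dx":0,"dy":0,"dz":0,"gripper":0.3},{"rx":0,"ry":0,"rz":0,"dx":0,"dy":0,"dz":0,"gripper":0.3},{"rx":0,"ry":0,"rz":0,"dx":0,"dy":0,"dz":0,"gripper":0.3}], "grip_force": 60}}

```text
clock: 19.73
tcp_pos: [0.6303, -0.0312, 0.2445]
orientation: [-2.995, -0.946, 0.002]
contact_force: [-0.7, -0.2, -0.5]
grip_width: 0.0559
gripper_force: 0.0
```

Run:
```python
from m import *
st(); c=snap("wrist","w9"); print(rollers(c,cv2.imread("pics/full_w9.png")))
```

```text
t 19.73 tcp [ 0.6303 -0.0312  0.2445] R
 [[ 0.819  0.574 -0.001]
 [ 0.574 -0.819  0.   ]
 [-0.001 -0.001 -1.   ]] w 0.0559 F [-0.7 -0.2 -0.5]
[(528.6, -90.6, 23.2, 3.7, -69.2), (638.7, -25.9, 39.3, 22.3, -57.2)]
```

Request:
{"api": "step_arm", "payload": {"moves": [{"rx":0,"ry":0,"rz":1.5,"dx":8,"dy":0.8,"dz":40,"gripper":0.3},{"rx":0,"ry":0,"rz":0,"dx":0,"dy":0,"dz":37,"gripper":0.3},{"rx":0,"ry":0,"rz":0,"dx":0,"dy":0,"dz":12,"gripper":0.3},{"rx":0,"ry":0,"rz":0,"dx":0,"dy":0,"dz":0,"gripper":0.3},{"rx":0,"ry":0,"rz":0,"dx":0,"dy":0,"dz":0,"gripper":-1},{"rx":0,"ry":0,"rz":0,"dx":0,"dy":0,"dz":0,"gripper":-1},{"rx":0,"ry":0,"rz":0,"dx":0,"dy":0,"dz":0,"gripper":-1},{"rx":0,"ry":0,"rz":0,"dx":0,"dy":0,"dz":0,"gripper":-1},{"rx":0,"ry":0,"rz":0,"dx":0,"dy":0,"dz":-30,"gripper":-1},{"rx":0,"ry":0,"rz":0,"dx":0,"dy":0,"dz":-50,"gripper":-1},{"rx":0,"ry":0,"rz":0,"dx":0,"dy":0,"dz":0,"gripper":-1}], "grip_force": 80}}

```text
clock: 21.15
tcp_pos: [0.6403, -0.0277, 0.2413]
orientation: [3.008, 0.899, 0.013]
contact_force: [0.2, -0.3, -1.0]
grip_width: 0.0365
gripper_force: 80.2
```

Request:
{"api": "step_arm", "payload": {"moves": [{"rx":0,"ry":0,"rz":-10.7,"dx":0,"dy":0,"dz":0,"gripper":-1},{"rx":0,"ry":0,"rz":-10.7,"dx":0,"dy":0,"dz":0,"gripper":-1},{"rx":0,"ry":0,"rz":-10.7,"dx":0,"dy":0,"dz":0,"gripper":-1},{"rx":0,"ry":0,"rz":-10.7,"dx":0,"dy":0,"dz":0,"gripper":-1},{"rx":0,"ry":0,"rz":-10.7,"dx":0,"dy":0,"dz":0,"gripper":-1},{"rx":0,"ry":0,"rz":-10.7,"dx":0,"dy":0,"dz":0,"gripper":-1},{"rx":0,"ry":0,"rz":-10.7,"dx":0,"dy":0,"dz":0,"gripper":-1},{"rx":0,"ry":0,"rz":-10.7,"dx":0,"dy":0,"dz":0,"gripper":-1},{"rx":0,"ry":0,"rz":0,"dx":48.5,"dy":-7.4,"dz":0,"gripper":-1},{"rx":0,"ry":0,"rz":0,"dx":48.5,"dy":-7.4,"dz":0,"gripper":-1},{"rx":0,"ry":0,"rz":0,"dx":48.5,"dy":-7.4,"dz":0,"gripper":-1},{"rx":0,"ry":0,"rz":0,"dx":48.5,"dy":-7.4,"dz":0,"gripper":-1},{"rx":0,"ry":0,"rz":0,"dx":0,"dy":0,"dz":0,"gripper":-1},{"rx":0,"ry":0,"rz":0,"dx":0,"dy":0,"dz":0,"gripper":-1}], "grip_force": 80}}

```text
clock: 22.9
tcp_pos: [0.5181, 0.127, 0.236]
orientation: [1.597, 2.705, -0.001]
contact_force: [0.5, 0.5, -0.4]
grip_width: 0.0364
gripper_force: 80.2
```

Run:
```python
from m import *
st(); print(inmag(r.get_obs()["tcp_pos"]))
```

```text
t 22.9 tcp [0.5181 0.127  0.236 ] R
 [[-0.483  0.876 -0.   ]
 [ 0.876  0.483 -0.001]
 [-0.001 -0.001 -1.   ]] w 0.0364 F [ 0.5  0.5 -0.4]
[ -4.7  -1.6 169. ]
```

Request:
{"api": "step_arm", "payload": {"moves": [{"rx":0,"ry":0,"rz":0,"dx":0,"dy":1,"dz":50,"gripper":-1},{"rx":0,"ry":0,"rz":0,"dx":0,"dy":0,"dz":46,"gripper":-1},{"rx":0,"ry":0,"rz":0,"dx":0,"dy":0,"dz":20,"gripper":-1},{"rx":0,"ry":0,"rz":0,"dx":0,"dy":0,"dz":4,"gripper":-1},{"rx":0,"ry":0,"rz":0,"dx":0,"dy":0,"dz":2,"gripper":-1},{"rx":0,"ry":0,"rz":0,"dx":0,"dy":0,"dz":0,"gripper":-1}], "grip_force": 80}}

```text
clock: 23.65
tcp_pos: [0.519, 0.127, 0.1161]
orientation: [1.599, 2.703, -0.004]
contact_force: [-8.3, -4.0, 16.2]
grip_width: 0.0366
gripper_force: 82.5
```

Unexpected contact: 16 N up and 9 N sideways. I'll back up a little and look.

Request:
{"api": "step_arm", "payload": {"moves": [{"rx":0,"ry":0,"rz":0,"dx":0,"dy":0,"dz":-4,"gripper":-1},{"rx":0,"ry":0,"rz":0,"dx":0,"dy":0,"dz":0,"gripper":-1}], "grip_force": 80}}

```text
clock: 23.9
tcp_pos: [0.5201, 0.128, 0.1191]
orientation: [1.598, 2.703, 0.002]
contact_force: [-0.7, 0.0, -1.0]
grip_width: 0.0367
gripper_force: 80.2
```

Run:
```python
from m import *
st(); print(inmag(r.get_obs()["tcp_pos"])); snap("wrist","w10",(120,0,520,300),2)
```

```text
t 23.9 tcp [0.5201 0.128  0.1191] R
 [[-0.482  0.876  0.002]
 [ 0.876  0.482  0.001]
 [-0.     0.002 -1.   ]] w 0.0367 F [-0.7  0.  -1. ]
[-4.6  0.6 52.1]
```

View pics/w10.png

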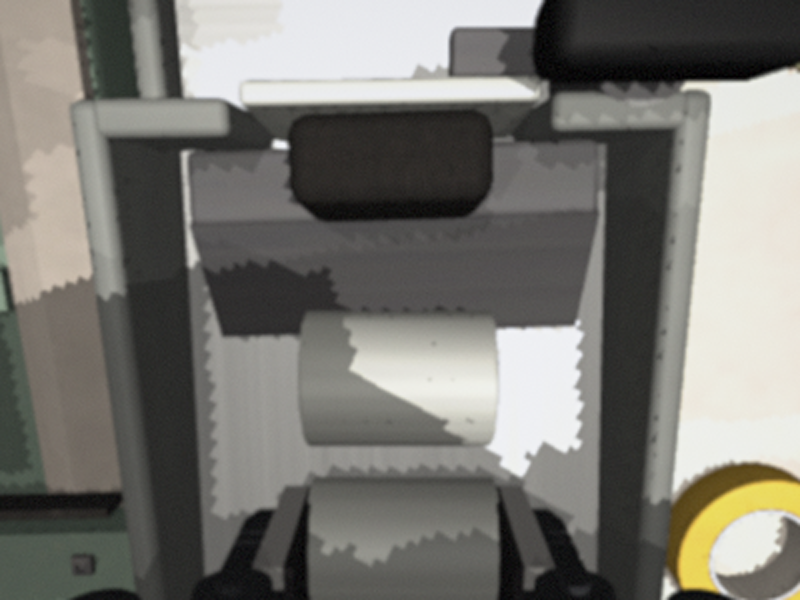

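The roller is level in the grip, and the first roller and chock are undisturbed, so it was just firm floor contact. I'll release it just above the floor.

Request:
{"api": "step_arm", "payload": {"moves": [{"rx":0,"ry":0,"rz":0,"dx":0,"dy":0,"dz":1,"gripper":-1},{"rx":0,"ry":0,"rz":0,"dx":0,"dy":0,"dz":0,"gripper":-1},{"rx":0,"ry":0,"rz":0,"dx":0,"dy":0,"dz":0,"gripper":0.15},{"rx":0,"ry":0,"rz":0,"dx":0,"dy":0,"dz":0,"gripper":0.15},{"rx":0,"ry":0,"rz":0,"dx":0,"dy":0,"dz":0,"gripper":0.15},{"rx":0,"ry":0,"rz":0,"dx":0,"dy":0,"dz":0,"gripper":0.15},{"rx":0,"ry":0,"rz":0,"dx":0,"dy":0,"dz":-40,"gripper":0.15},{"rx":0,"ry":0,"rz":0,"dx":0,"dy":0,"dz":-50,"gripper":0.15},{"rx":0,"ry":0,"rz":0,"dx":-40,"dy":0,"dz":-40,"gripper":0.15},{"rx":0,"ry":0,"rz":0,"dx":0,"dy":0,"dz":0,"gripper":0.15},{"rx":0,"ry":0,"rz":0,"dx":0,"dy":0,"dz":0,"gripper":0.15}], "grip_force": 60}}

```text
clock: 25.32
tcp_pos: [0.5378, 0.093, 0.2468]
orientation: [-1.598, -2.704, 0.001]
contact_force: [0.6, 0.4, -1.3]
grip_width: 0.0492
gripper_force: 0.0
```

Run:
```python
from m import *
st(); c=snap("wrist","w11"); im=cv2.imread("pics/full_w11.png"); p=proj(c,[mag(-.03,0,.02)])[0].astype(int); print(p,proj(c,[mag(-.012,0,.035),mag(-.04,0,.03)]))
np.save("w11.npy",p); c=snap("top","t11"); print(rollers(c,cv2.imread("pics/full_t11.png")))
```

```text
t 25.32 tcp [0.5378 0.093  0.2468] R
 [[-0.482  0.876 -0.001]
 [ 0.876  0.482 -0.   ]
 [ 0.    -0.001 -1.   ]] w 0.0492 F [ 0.6  0.4 -1.3]
[322 102] [[322.22298112 128.5461314 ]
 [322.04528273  88.83503186]]
[(574.6, -48.1, 161.9, 76.9, 32.8)]
```

Request:
{"api": "step_arm", "payload": {"moves": [{"rx":0,"ry":0,"rz":0,"dx":-40.7,"dy":-26,"dz":-10,"gripper":0.3},{"rx":0,"ry":0,"rz":0,"dx":-40.7,"dy":-26,"dz":0,"gripper":0.3},{"rx":0,"ry":0,"rz":0,"dx":-40.7,"dy":-26,"dz":0,"gripper":0.3},{"rx":0,"ry":0,"rz":0,"dx":-40.7,"dy":-26,"dz":0,"gripper":0.3},{"rx":0,"ry":0,"rz":10,"dx":0,"dy":0,"dz":0,"gripper":0.3},{"rx":0,"ry":0,"rz":10,"dx":0,"dy":0,"dz":0,"gripper":0.3},{"rx":0,"ry":0,"rz":10,"dx":0,"dy":0,"dz":0,"gripper":0.3},{"rx":0,"ry":0,"rz":10,"dx":0,"dy":0,"dz":0,"gripper":0.3},{"rx":0,"ry":0,"rz":10,"dx":0,"dy":0,"dz":0,"gripper":0.3},{"rx":0,"ry":0,"rz":10,"dx":0,"dy":0,"dz":0,"gripper":0.3},{"rx":0,"ry":0,"rz":10,"dx":0,"dy":0,"dz":0,"gripper":0.3},{"rx":0,"ry":0,"rz":10,"dx":0,"dy":0,"dz":0,"gripper":0.3},{"rx":0,"ry":0,"rz":10,"dx":0,"dy":0,"dz":0,"gripper":0.3},{"rx":0,"ry":0,"rz":0,"dx":0,"dy":0,"dz":0,"gripper":0.3},{"rx":0,"ry":0,"rz":0,"dx":0,"dy":0,"dz":0,"gripper":0.3}], "grip_force": 60}}

```text
clock: 27.3
tcp_pos: [0.5255, -0.0991, 0.2567]
orientation: [-3.04, -0.79, 0.002]
contact_force: [1.0, -0.4, 0.0]
grip_width: 0.0555
gripper_force: 0.0
```

Run:
```python
from m import *
st(); c=snap("wrist","w12"); print(rollers(c,cv2.imread("pics/full_w12.png")))
```

```text
t 27.3 tcp [ 0.5255 -0.0991  0.2567] R
 [[ 0.874  0.487 -0.001]
 [ 0.487 -0.874  0.   ]
 [-0.001 -0.001 -1.   ]] w 0.0555 F [ 1.  -0.4  0. ]
[(530.5, -96.2, 39.3, 27.7, -65.6)]
```

Request:
{"api": "step_arm", "payload": {"moves": [{"rx":0,"ry":0,"rz":3,"dx":5.6,"dy":0,"dz":45,"gripper":0.3},{"rx":0,"ry":0,"rz":0,"dx":0,"dy":0,"dz":43,"gripper":0.3},{"rx":0,"ry":0,"rz":0,"dx":0,"dy":0,"dz":13,"gripper":0.3},{"rx":0,"ry":0,"rz":0,"dx":0,"dy":0,"dz":0,"gripper":0.3},{"rx":0,"ry":0,"rz":0,"dx":0,"dy":0,"dz":0,"gripper":-1},{"rx":0,"ry":0,"rz":0,"dx":0,"dy":0,"dz":0,"gripper":-1},{"rx":0,"ry":0,"rz":0,"dx":0,"dy":0,"dz":0,"gripper":-1},{"rx":0,"ry":0,"rz":0,"dx":0,"dy":0,"dz":0,"gripper":-1},{"rx":0,"ry":0,"rz":0,"dx":0,"dy":0,"dz":-30,"gripper":-1},{"rx":0,"ry":0,"rz":0,"dx":0,"dy":0,"dz":-50,"gripper":-1},{"rx":0,"ry":0,"rz":0,"dx":0,"dy":0,"dz":0,"gripper":-1}], "grip_force": 80}}

```text
clock: 28.72
tcp_pos: [0.5334, -0.0971, 0.2409]
orientation: [3.059, 0.702, 0.013]
contact_force: [-0.3, -0.1, -0.8]
grip_width: 0.0363
gripper_force: 80.0
```

Request:
{"api": "step_arm", "payload": {"moves": [{"rx":0,"ry":0,"rz":-10.3,"dx":0,"dy":0,"dz":0,"gripper":-1},{"rx":0,"ry":0,"rz":-10.3,"dx":0,"dy":0,"dz":0,"gripper":-1},{"rx":0,"ry":0,"rz":-10.3,"dx":0,"dy":0,"dz":0,"gripper":-1},{"rx":0,"ry":0,"rz":-10.3,"dx":0,"dy":0,"dz":0,"gripper":-1},{"rx":0,"ry":0,"rz":-10.3,"dx":0,"dy":0,"dz":0,"gripper":-1},{"rx":0,"ry":0,"rz":-10.3,"dx":0,"dy":0,"dz":0,"gripper":-1},{"rx":0,"ry":0,"rz":-10.3,"dx":0,"dy":0,"dz":0,"gripper":-1},{"rx":0,"ry":0,"rz":-10.3,"dx":0,"dy":0,"dz":0,"gripper":-1},{"rx":0,"ry":0,"rz":-10.3,"dx":0,"dy":0,"dz":0,"gripper":-1},{"rx":0,"ry":0,"rz":0,"dx":43.6,"dy":24.4,"dz":0,"gripper":-1},{"rx":0,"ry":0,"rz":0,"dx":43.6,"dy":24.4,"dz":0,"gripper":-1},{"rx":0,"ry":0,"rz":0,"dx":43.6,"dy":24.4,"dz":0,"gripper":-1},{"rx":0,"ry":0,"rz":0,"dx":43.6,"dy":24.4,"dz":0,"gripper":-1},{"rx":0,"ry":0,"rz":0,"dx":0,"dy":0,"dz":0,"gripper":-1},{"rx":0,"ry":0,"rz":0,"dx":0,"dy":0,"dz":0,"gripper":-1}], "grip_force": 80}}

```text
clock: 30.6
tcp_pos: [0.5328, 0.1023, 0.2358]
orientation: [-1.604, -2.701, 0.002]
contact_force: [0.3, -0.2, -1.0]
grip_width: 0.0363
gripper_force: 80.1
```

Run:
```python
from m import *
st(); print(inmag(r.get_obs()["tcp_pos"])); snap("wrist","w13")
```

```text
t 30.6 tcp [0.5328 0.1023 0.2358] R
 [[-0.478  0.878 -0.001]
 [ 0.878  0.478 -0.001]
 [-0.    -0.001 -1.   ]] w 0.0363 F [ 0.3 -0.2 -1. ]
[ 24.1  -0.9 168.8]
```

View pics/w13.png

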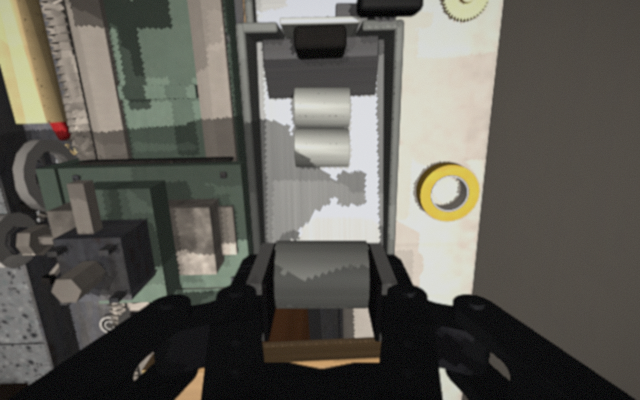

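Both placed rollers lie side by side against the chock, at (322,105) and (322,147). I'll lower the third.

Request:
{"api": "step_arm", "payload": {"moves": [{"rx":0,"ry":0,"rz":0,"dx":0,"dy":0.5,"dz":50,"gripper":-1},{"rx":0,"ry":0,"rz":0,"dx":0,"dy":0,"dz":45,"gripper":-1},{"rx":0,"ry":0,"rz":0,"dx":0,"dy":0,"dz":15,"gripper":-1},{"rx":0,"ry":0,"rz":0,"dx":0,"dy":0,"dz":2,"gripper":-1},{"rx":0,"ry":0,"rz":0,"dx":0,"dy":0,"dz":0,"gripper":-1}], "grip_force": 80}}

```text
clock: 31.28
tcp_pos: [0.5346, 0.1031, 0.1257]
orientation: [1.605, 2.699, 0.002]
contact_force: [0.5, 0.0, -1.6]
grip_width: 0.0364
gripper_force: 80.2
```

Request:
{"api": "step_arm", "payload": {"moves": [{"rx":0,"ry":0,"rz":0,"dx":0,"dy":0,"dz":1.5,"gripper":-1},{"rx":0,"ry":0,"rz":0,"dx":0,"dy":0,"dz":1,"gripper":-1},{"rx":0,"ry":0,"rz":0,"dx":0,"dy":0,"dz":0,"gripper":-1}], "grip_force": 80}}

```text
clock: 31.65
tcp_pos: [0.5336, 0.1031, 0.1221]
orientation: [1.604, 2.701, 0.0]
contact_force: [-1.0, 0.3, -0.9]
grip_width: 0.0365
gripper_force: 80.2
```

Request:
{"api": "step_arm", "payload": {"moves": [{"rx":0,"ry":0,"rz":0,"dx":0,"dy":0,"dz":0,"gripper":0.15},{"rx":0,"ry":0,"rz":0,"dx":0,"dy":0,"dz":0,"gripper":0.15},{"rx":0,"ry":0,"rz":0,"dx":0,"dy":0,"dz":0,"gripper":0.15},{"rx":0,"ry":0,"rz":0,"dx":0,"dy":0,"dz":0,"gripper":0.15},{"rx":0,"ry":0,"rz":0,"dx":0,"dy":0,"dz":-40,"gripper":0.15},{"rx":0,"ry":0,"rz":0,"dx":0,"dy":0,"dz":-50,"gripper":0.15},{"rx":0,"ry":0,"rz":0,"dx":30,"dy":10,"dz":-30,"gripper":0.15},{"rx":0,"ry":0,"rz":0,"dx":35,"dy":15,"dz":0,"gripper":0.15},{"rx":0,"ry":0,"rz":0,"dx":0,"dy":0,"dz":0,"gripper":0.15},{"rx":0,"ry":0,"rz":0,"dx":0,"dy":0,"dz":0,"gripper":0.15}], "grip_force": 60}}

```text
clock: 32.9
tcp_pos: [0.5243, 0.1714, 0.2414]
orientation: [-1.605, -2.701, 0.002]
contact_force: [0.3, -0.4, 0.1]
grip_width: 0.0494
gripper_force: 0.0
```

Run:
```python
from m import *
st(); print(inmag(r.get_obs()["tcp_pos"])); c=snap("wrist","w14"); im=cv2.imread("pics/full_w14.png")
p=proj(c,[mag(-.097,.04,.07)])[0].astype(int); print(p)
g=im.max(2); x0,y0=p[0]-55,max(0,p[1]-40); sub=g[y0:p[1]+40,x0:p[0]+55]
b=(sub<45).astype(np.uint8); n,l,s,ce=cv2.connectedComponentsWithStats(b); 
for i in range(1,n):
    if s[i,4]>60: print(s[i]+np.array([x0,y0,0,0,0]),ce[i]+[x0,y0])
i=[j for j in range(1,n) if l[min(p[1]-y0,l.shape[0]-1),p[0]-x0]==j]; print(i)
x,y,w,h,_=[s[j] for j in i][0] if i else s[1:][s[1:,4].argmax()]
x+=x0;y+=y0
for u in((x,y),(x+w,y),(x,y+h),(x+w,y+h)): print(u,inmag(atz(c,u,.137)),inmag(atz(c,u,.117)))
cv2.imwrite("pics/w14c.png",cv2.resize(im[0:250,170:500],None,fx=2.4,fy=2.4,interpolation=cv2.INTER_CUBIC))
```

```text
t 32.9 tcp [0.5243 0.1714 0.2414] R
 [[-0.478  0.878 -0.001]
 [ 0.878  0.478 -0.001]
 [-0.    -0.001 -1.   ]] w 0.0494 F [ 0.3 -0.4  0.1]
[-40.5  25.4 174.4]
[343 117]
[313 108  57  20 761] [341.33639947 118.04467806]
[288 133  19  24 436] [296.69954128 144.77293578]
[]
(np.int64(313), np.int64(108)) [-103.1   21.    70. ] [-102.4   20.5   50. ]
(np.int64(370), np.int64(108)) [-102.8   56.1   70. ] [-102.    58.7   50. ]
(np.int64(313), np.int64(128)) [-91.   20.8  70. ] [-89.2  20.3  50. ]
(np.int64(370), np.int64(128)) [-90.7  56.4  70. ] [-88.8  59.1  50. ]
```

View pics/w14c.png

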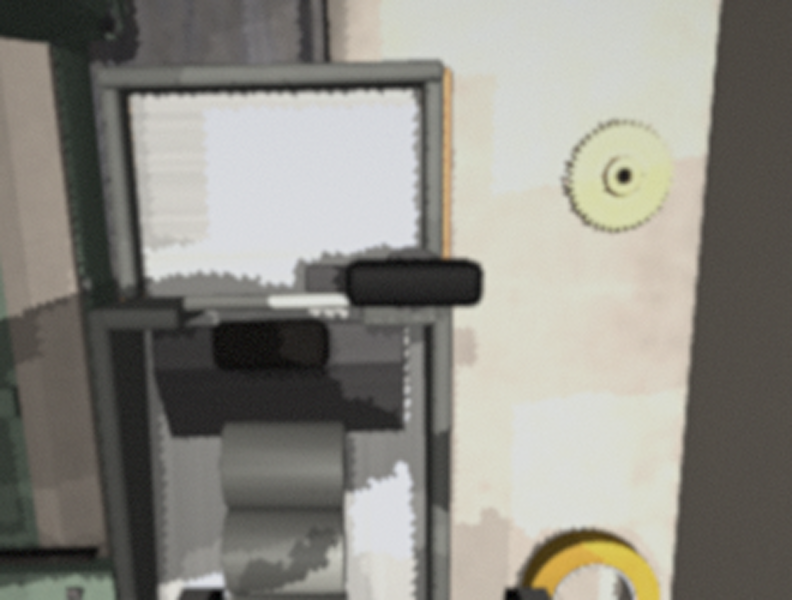

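The chock and rollers are as they should be. Two rollers at crop rows 465 and 550 lie against the chock and the third is below the frame. The knob bar measures 35x12 mm, centred at magazine (−97, 39). Before moving, I'll verify the third roller numerically and check the joint-7 margin.

Run:
```python
from m import *
print(np.round(r.get_obs()["joints"],2))
c=snap("top","t14"); im=cv2.imread("pics/full_t14.png")
# brightness profile along floor centre line, mag x from -60 to 70
xs=np.arange(-60,72,3); p=proj(c,[mag(x/1e3,0,(21.5+.15*x+20)/1e3) for x in xs])
print([(int(x),int(im[int(v),int(u)].max())) for x,(u,v) in zip(xs,p)])
print(rollers(c,im), "knob target",mag(-.097,.0387,.077))
```

```text
[ 0.17  0.38 -0.74  1.83  0.29  1.05 -0.19]
[(-60, 175), (-57, 175), (-54, 172), (-51, 172), (-48, 170), (-45, 168), (-42, 166), (-39, 165), (-36, 163), (-33, 161), (-30, 160), (-27, 159), (-24, 156), (-21, 154), (-18, 151), (-15, 147), (-12, 143), (-9, 141), (-6, 143), (-3, 186), (0, 198), (3, 198), (6, 199), (9, 196), (12, 195), (15, 195), (18, 194), (21, 188), (24, 164), (27, 212), (30, 170), (33, 175), (36, 249), (39, 247), (42, 247), (45, 247), (48, 247), (51, 246), (54, 240), (57, 240), (60, 240), (63, 239), (66, 240), (69, 240)]
[] knob target [0.5082597  0.22725361 0.144     ]
```

The profile shows roller 3 at x ≈ 16, beyond the first two, and the tray is empty. I'll turn the gripper to grip the bar and move above the knob.

Request:
{"api": "step_arm", "payload": {"moves": [{"rx":0,"ry":0,"rz":-10.1,"dx":0,"dy":0,"dz":0,"gripper":-0.35},{"rx":0,"ry":0,"rz":-10.1,"dx":0,"dy":0,"dz":0,"gripper":-0.35},{"rx":0,"ry":0,"rz":-10.1,"dx":0,"dy":0,"dz":0,"gripper":-0.35},{"rx":0,"ry":0,"rz":-10.1,"dx":0,"dy":0,"dz":0,"gripper":-0.35},{"rx":0,"ry":0,"rz":-10.1,"dx":0,"dy":0,"dz":0,"gripper":-0.35},{"rx":0,"ry":0,"rz":-10.1,"dx":0,"dy":0,"dz":0,"gripper":-0.35},{"rx":0,"ry":0,"rz":-10.1,"dx":0,"dy":0,"dz":0,"gripper":-0.35},{"rx":0,"ry":0,"rz":-10.1,"dx":0,"dy":0,"dz":0,"gripper":-0.35},{"rx":0,"ry":0,"rz":-10.1,"dx":0,"dy":0,"dz":0,"gripper":-0.35},{"rx":0,"ry":0,"rz":0,"dx":-13,"dy":56,"dz":0,"gripper":-0.35},{"rx":0,"ry":0,"rz":0,"dx":0,"dy":0,"dz":50,"gripper":-0.35},{"rx":0,"ry":0,"rz":0,"dx":0,"dy":0,"dz":0,"gripper":-0.35},{"rx":0,"ry":0,"rz":0,"dx":0,"dy":0,"dz":0,"gripper":-0.35}], "grip_force": 40}}

```text
clock: 34.62
tcp_pos: [0.5089, 0.2264, 0.1925]
orientation: [-0.796, 3.039, -0.0]
contact_force: [0.4, -0.1, 0.1]
grip_width: 0.0281
gripper_force: 0.0
```

Run:
```python
from m import *
st(); print(inmag(r.get_obs()["tcp_pos"]))
c=snap("wrist","w15"); im=cv2.imread("pics/full_w15.png"); g=im.max(2); print(proj(c,[mag(-.097,.0387,.07),mag(-.097,.021,.07),mag(-.097,.057,.07),mag(-.091,.0387,.07),mag(-.103,.0387,.07)]).round())
```

```text
t 34.62 tcp [0.5089 0.2264 0.1925] R
 [[-0.872 -0.49   0.   ]
 [-0.49   0.872 -0.   ]
 [-0.    -0.    -1.   ]] w 0.0281 F [ 0.4 -0.1  0.1]
[-95.9  38.9 125.5]
[[322. 231.]
 [322. 199.]
 [322. 262.]
 [311. 231.]
 [333. 231.]]
```

Request:
{"api": "step_arm", "payload": {"moves": [{"rx":0,"ry":0,"rz":0,"dx":0,"dy":1,"dz":30,"gripper":-0.35},{"rx":0,"ry":0,"rz":0,"dx":0,"dy":0,"dz":15,"gripper":-0.35},{"rx":0,"ry":0,"rz":0,"dx":0,"dy":0,"dz":4,"gripper":-0.35},{"rx":0,"ry":0,"rz":0,"dx":0,"dy":0,"dz":0,"gripper":-0.35},{"rx":0,"ry":0,"rz":0,"dx":0,"dy":0,"dz":0,"gripper":-1},{"rx":0,"ry":0,"rz":0,"dx":0,"dy":0,"dz":0,"gripper":-1},{"rx":0,"ry":0,"rz":0,"dx":0,"dy":0,"dz":0,"gripper":-1}], "grip_force": 40}}

```text
clock: 35.55
tcp_pos: [0.5089, 0.2271, 0.1438]
orientation: [-0.797, 3.037, -0.003]
contact_force: [0.8, -4.1, 6.1]
grip_width: 0.0108
gripper_force: 40.8
```

The bar is gripped. I'll turn it clockwise.

Request:
{"api": "step_arm", "payload": {"moves": [{"rx":0,"ry":0,"rz":10,"dx":0,"dy":0,"dz":0,"gripper":-1},{"rx":0,"ry":0,"rz":10,"dx":0,"dy":0,"dz":0,"gripper":-1},{"rx":0,"ry":0,"rz":10,"dx":0,"dy":0,"dz":0,"gripper":-1},{"rx":0,"ry":0,"rz":10,"dx":0,"dy":0,"dz":0,"gripper":-1}], "grip_force": 60}}

```text
clock: 36.05
tcp_pos: [0.509, 0.227, 0.1439]
orientation: [0.299, 3.125, -0.002]
contact_force: [1.0, -4.2, 4.4]
grip_width: 0.0104
gripper_force: 63.0
```

Request:
{"api": "step_arm", "payload": {"moves": [{"rx":0,"ry":0,"rz":10,"dx":0,"dy":0,"dz":0,"gripper":-1},{"rx":0,"ry":0,"rz":10,"dx":0,"dy":0,"dz":0,"gripper":-1},{"rx":0,"ry":0,"rz":10,"dx":0,"dy":0,"dz":0,"gripper":-1},{"rx":0,"ry":0,"rz":10,"dx":0,"dy":0,"dz":0,"gripper":-1},{"rx":0,"ry":0,"rz":9.5,"dx":0,"dy":0,"dz":0,"gripper":-1},{"rx":0,"ry":0,"rz":0,"dx":0,"dy":0,"dz":0,"gripper":-1}], "grip_force": 60}}

```text
clock: 36.8
tcp_pos: [0.509, 0.2268, 0.1439]
orientation: [1.574, 2.715, -0.001]
contact_force: [0.6, -4.8, 5.6]
grip_width: 0.0102
gripper_force: 63.1
```

Run:
```python
from m import *
st(); print(np.round(r.get_obs()["moment"],2))
```

```text
t 36.8 tcp [0.509  0.2268 0.1439] R
 [[-0.497  0.868  0.003]
 [ 0.868  0.497 -0.002]
 [-0.003  0.001 -1.   ]] w 0.0102 F [ 0.6 -4.8  5.6]
[-1.2  -0.4  -0.01]
```

The full quarter turn is done. I'll release, lift clear and check by image code.

Request:
{"api": "step_arm", "payload": {"moves": [{"rx":0,"ry":0,"rz":0,"dx":0,"dy":0,"dz":0,"gripper":-0.45},{"rx":0,"ry":0,"rz":0,"dx":0,"dy":0,"dz":0,"gripper":-0.45},{"rx":0,"ry":0,"rz":0,"dx":0,"dy":0,"dz":0,"gripper":-0.45},{"rx":0,"ry":0,"rz":0,"dx":0,"dy":0,"dz":-40,"gripper":-0.45},{"rx":0,"ry":0,"rz":0,"dx":0,"dy":0,"dz":-50,"gripper":-0.45},{"rx":0,"ry":0,"rz":0,"dx":-35,"dy":-15,"dz":-10,"gripper":-0.45},{"rx":0,"ry":0,"rz":0,"dx":-40,"dy":-20,"dz":0,"gripper":-0.45},{"rx":0,"ry":0,"rz":0,"dx":0,"dy":0,"dz":0,"gripper":-0.45},{"rx":0,"ry":0,"rz":0,"dx":0,"dy":0,"dz":0,"gripper":-0.45}], "grip_force": 40}}

```text
clock: 37.92
tcp_pos: [0.5146, 0.1463, 0.2428]
orientation: [-1.571, -2.72, -0.001]
contact_force: [0.1, -0.0, 0.2]
grip_width: 0.0239
gripper_force: 0.0
```

Run:
```python
from m import *
st(); print(inmag(r.get_obs()["tcp_pos"])); c=snap("wrist","w16"); im=cv2.imread("pics/full_w16.png"); g=im.max(2)
def dark(ctr,z,R=60):
    p=proj(c,[ctr])[0].astype(int); x0,y0=max(0,p[0]-R),max(0,p[1]-R); b=(g[y0:p[1]+R,x0:p[0]+R]<45).astype(np.uint8)
    n,l,s,ce=cv2.connectedComponentsWithStats(b)
    for i in range(1,n):
        if s[i,4]>120:
            x,y,w,h,_=s[i]; a,d=[inmag(atz(c,u,z)) for u in((x+x0,y+y0),(x+x0+w,y+y0+h))]; print("dark",a[:2],d[:2])
dark(mag(-.097,.0387,.07),.137)
# profiles: gate at trough floor and along centre line; image rows of rollers
for y in(-.01,0.01):
  xs=np.arange(-150,60,4); hz=lambda x: (8 if x<-88 else 21.5+.15*x)/1e3
  p=proj(c,[mag(x/1e3,y,hz(x)) for x in xs]); print([(int(x),int(g[int(v),int(u)])) for x,(u,v) in zip(xs,p) if 0<=v<400])
```

```text
t 37.92 tcp [0.5146 0.1463 0.2428] R
 [[-0.5    0.866 -0.   ]
 [ 0.866  0.5    0.001]
 [ 0.001  0.    -1.   ]] w 0.0239 F [ 0.1 -0.   0.2]
[-23.2   4.7 175.8]
dark [-113.9   24.9] [-60.5  47.7]
dark [-87.7   1.9] [-73.2  14.7]
[(-150, 183), (-146, 222), (-142, 224), (-138, 225), (-134, 225), (-130, 226), (-126, 226), (-122, 226), (-118, 227), (-114, 227), (-110, 227), (-106, 224), (-102, 224), (-98, 225), (-94, 224), (-90, 172), (-86, 88), (-82, 38), (-78, 38), (-74, 38), (-70, 28), (-66, 61), (-62, 75), (-58, 75), (-54, 76), (-50, 50), (-46, 97), (-42, 110), (-38, 124), (-34, 131), (-30, 116), (-26, 96), (-22, 80), (-18, 87), (-14, 102), (-10, 124), (-6, 148), (-2, 145), (2, 121), (6, 106), (10, 83), (14, 113), (18, 161), (22, 158), (26, 200), (30, 185), (34, 174), (38, 151), (42, 224), (46, 224), (50, 230), (54, 229), (58, 229)]
[(-150, 209), (-146, 222), (-142, 223), (-138, 224), (-134, 224), (-130, 225), (-126, 227), (-122, 227), (-118, 227), (-114, 227), (-110, 226), (-106, 224), (-102, 223), (-98, 225), (-94, 224), (-90, 180), (-86, 75), (-82, 38), (-78, 38), (-74, 36), (-70, 21), (-66, 66), (-62, 73), (-58, 74), (-54, 74), (-50, 72), (-46, 132), (-42, 168), (-38, 205), (-34, 225), (-30, 194), (-26, 100), (-22, 80), (-18, 83), (-14, 100), (-10, 127), (-6, 150), (-2, 225), (2, 211), (6, 183), (10, 81), (14, 113), (18, 151), (22, 167), (26, 191), (30, 191), (34, 176), (38, 151), (42, 222), (46, 219), (50, 221), (54, 220), (58, 221)]
```

Run:
```python
from m import *
def T(Rm,p): M=np.eye(4);M[:3,:3]=Rm;M[:3,3]=p;return M
o=r.get_obs(); c=cam("wrist"); W=T(R.from_rotvec(o["orientation"]).as_matrix(),o["tcp_pos"])
C=T(cv2.Rodrigues(c["rvec"])[0],c["tvec"].ravel()); X=C@W   # cam<-tcp
W2=T(R.from_rotvec([-1.605,-2.701,.002]).as_matrix(),[.5243,.1714,.2414]); C2=X@np.linalg.inv(W2)
c2=dict(c,rvec=cv2.Rodrigues(C2[:3,:3])[0],tvec=C2[:3,3])
xs=np.arange(-152,-76,4); ys=[-40,-32,-22,-12,0,12,22]
for nm,cc,f in(("before",c2,"w14"),("after",c,"w16")):
    g=cv2.imread(f"pics/full_{f}.png").max(2); print(nm,xs.tolist())
    for y in ys:
        p=proj(cc,[mag(x/1e3,y/1e3,.02 if x<-96 else .046) for x in xs]); print(y,[int(g[int(v),int(u)]) if 0<=v<400 else -1 for u,v in p])
```

```text
before [-152, -148, -144, -140, -136, -132, -128, -124, -120, -116, -112, -108, -104, -100, -96, -92, -88, -84, -80]
-40 [102, 175, 187, 190, 193, 188, 190, 184, 188, 185, 193, 190, 203, 220, 103, 47, 67, 71, 33]
-32 [101, 175, 206, 210, 206, 211, 210, 203, 211, 205, 206, 200, 220, 219, 152, 93, 65, 68, 53]
-22 [107, 200, 207, 210, 207, 210, 214, 206, 213, 210, 208, 217, 220, 220, 130, 121, 66, 70, 55]
-12 [93, 199, 212, 221, 221, 222, 222, 222, 222, 222, 223, 223, 219, 220, 130, 120, 85, 16, 23]
0 [91, 213, 218, 221, 221, 222, 222, 222, 222, 223, 223, 223, 219, 221, 207, 175, 93, 20, 20]
12 [77, 214, 221, 222, 221, 222, 222, 222, 222, 223, 223, 223, 222, 132, 93, 196, 189, 30, 34]
22 [61, 204, 219, 222, 221, 221, 222, 222, 220, 222, 222, 222, 221, 94, 20, 41, 120, 83, 100]
after [-152, -148, -144, -140, -136, -132, -128, -124, -120, -116, -112, -108, -104, -100, -96, -92, -88, -84, -80]
-40 [73, 148, 201, 206, 210, 203, 208, 203, 206, 203, 210, 200, 222, 225, 86, 86, 143, 103, 79]
-32 [78, 210, 213, 217, 210, 218, 217, 213, 218, 214, 213, 219, 227, 225, 227, 227, 144, 85, 97]
-22 [84, 207, 220, 221, 222, 224, 207, 226, 227, 228, 227, 227, 224, 225, 225, 227, 98, 105, 99]
-12 [58, 210, 217, 224, 224, 226, 210, 226, 226, 226, 226, 225, 224, 224, 224, 201, 82, 37, 37]
0 [62, 197, 222, 224, 224, 224, 214, 226, 226, 227, 227, 223, 224, 224, 224, 208, 70, 37, 39]
12 [62, 214, 223, 224, 225, 225, 204, 226, 227, 227, 227, 223, 223, 223, 222, 207, 91, 38, 34]
22 [42, 213, 218, 224, 224, 225, 209, 224, 224, 223, 222, 224, 226, 225, 138, 157, 96, 96, 105]
```

After the turn there is a new edge at x ≈ −128 across y ±22, which is the gate lying flat in the trough. The knob lies along x, and the chock and three rollers are in place. I'll hand in.

```bash
python3 -c "
from bench import r
print(r.hand_in())"
```

```text
the job is handed in; nothing more can be done
None
```

I handed the job in: the chock is just inside the outlet with its thin edge uphill, the three rollers present rest against it, and the latch is turned so the gate lies open. Image code showed the gate open and all three rollers still in; the hand-in returned no verdict.

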